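Unlatch the cut-off saw's hood and set it on its prop rod

TASK

Make the small bench cut-off saw ready for cleaning: undo the push-and-turn fastener at the front of its hood (press the T-handle down and, keeping it pressed, turn it anticlockwise to its stop) and raise the hood by its bar handle until it is nearly fully open and stays up by itself. Then swing the prop rod on the saw's right side up to its stop and bring the hood down gently onto it, so that the rod's cross bar is seated in the notch on the hood's side and carries the hood. Leave the things standing round the saw where they are.

Things in the scene. Friction and masses are not known exactly. Their poses are not given: they have to be found in the camera images.
- saw: bench cut-off saw: grey tub 208 mm deep, 260 wide, 80 high under a white hinged hood with a clear window; fixed, but elsewhere and turned otherwise each time. Origin on the worktop, 118 mm behind the tub's front face; x to the saw's rear, y to its left, z up. In this frame the hood's hinge line runs along y at x 85, z 85 mm, the prop rod's pivot line at x -90, z 45 mm.
- hood (a joint): angle of the hood about its rear hinge, rad: 0 closed, grows as the front rises, stop at 1.20. 0.6 kg, stiff damped hinge: above about 1.05 it stays where it is left, below about 0.95 it sinks slowly until something holds it. Resting on the prop rod it reads about 0.785 (45 degrees). Lifting it takes about 4 N at the handle.
- hood_handle (a point): middle of the round steel bar handle along the hood's front edge: 11 mm thick, 90 mm free length along the saw's y, 240 mm from the hinge line and level with it when closed; 31 mm clear between the bar and the hood's front edge. The axes turn with the hood (x from the handle to the hinge line, y along the bar).
- fastener_grip (a point): middle of the black T-handle of the push-and-turn fastener, on the hood's front flange, 60 mm behind the bar handle: 42 mm long (its x), 13 mm wide (its y), 16 mm high, its middle 31 mm above the flange. Locked, its length points 15 degrees anticlockwise of the saw's fore-and-aft line.
- fastener (a joint): turn of the T-handle, rad: 0 locked, grows anticlockwise seen from above, stop at 1.31 = undone (T-handle across the saw; a pin on its stem then passes through the slot and the hood is free).
- fastener_press (a joint): how far the T-handle is pressed down against its spring, m: 0 locked; 0.0075 fully pressed (about 5.5 N); it must be down by 0.005 or more (4.5 N) before it will turn, as the pin sits in a notch 4.5 mm deep. It springs up to -0.004 when undone.
- prop_rod (a joint): angle of the prop rod, rad, up from its rest: at 0 the rod rises 0.45 rad from the level towards the rear; it grows as the end of the rod swings up and to the saw's front; stop at 0.686, seated in the hood's notch about 0.68 (the flared notch catches it from 0.62 up). Its pivot is stiff (1 to 2 N at the sleeve) and keeps the rod where it is left. It starts between 0.04 and 0.28.
- prop_grip (a point): middle of the black rubber sleeve (15 mm thick, 44 mm long) on the outer part of the prop rod's cross bar. The cross bar is a 10 mm bar parallel to the saw's y at the end of the 8 mm rod, 161.5 mm from the pivot line; the sleeve ends 22 mm outward (to the saw's right) of this point, and the rod itself is 40 mm inward of it.
- prop_bar (a point): centre of the bare inner part of the cross bar, that goes into the notch.
- prop_notch (a point): seat of the notch: a dark steel bracket on the hood's right side, 16 mm wide, open towards the underside of the hood, 13 mm between its cheeks, which flare to 27 mm at the mouth, 23 mm below the seat; 150 mm from the hinge line. The point is where the cross bar's centre lies when fully seated.
- sample: bystander: black round sample mount, 30 mm across and 18 mm high, near the saw's front left corner; origin under its centre
- screwdriver: bystander: small screwdriver with yellow handle, 110 mm long, 24 mm thick, lying to the right of the saw; origin at the middle of its underside
- petri_dish: bystander: clear petri dish, 58 mm across, 16 mm high, on the worktop in front of the robot; origin under its centre
- etchant_bottle: bystander: brown bottle, 60 mm across, 167 mm high, behind on the right; origin under its centre
- powder_jar: bystander: white jar, 46 mm across, 62 mm high, next to the brown bottle; origin under its centre

How it is judged:
On the way, in this order (a step that is already met when the one before it is completed fails the run):
1. the fastener is undone (turned past 1.2 rad) with the hood still down (value of joint fastener above 1.2 rad and value of joint hood below 0.05 rad), for 0.1 s.
2. the hood is raised nearly fully (past 1.03 rad) (value of joint hood above 1.03 rad), for 0.3 s.
3. with the hood still raised, the prop rod is swung up (past 0.62 rad) (value of joint prop_rod above 0.62 rad and value of joint hood above 0.9 rad), for 0.2 s.
At the end, for the whole second after the job is handed in: The hood rests at 45 degrees (0.73 to 0.84 rad) with its weight on the prop rod (more than 0.2 N), the rod's cross bar within 7 mm of the notch's seat, the fastener still undone (past 1.2 rad), and the hood at rest (value of joint hood between 0.73 and 0.84 rad and distance between prop_bar and prop_notch below 0.007 m and contact force between prop_rod and hood above 0.2 N and value of joint fastener above 1.2 rad and velocity of joint hood between -0.03 and 0.03 rad/s); the robot touches nothing.
It fails at once if the hood is dropped or slammed (comes down faster than 1.5 rad/s) (velocity of joint hood below -1.5 rad/s).
It fails at once if a thing standing round the saw is moved by more than 30 mm (distance of any of sample, screwdriver, petri_dish, etchant_bottle, powder_jar from where it was at the start of the episode above 0.03 m).
It also fails if it takes over 62 s, if anything falls off the work surface, if the arm or the gripper's body presses on something with over 40 N, if the wrist force passes 120 N, or if a joint passes its speed limit or range.

ROBOT

A 6-joint arm with a two-finger parallel gripper is mounted at the origin on the work surface; the furniture and walls round the work are solid. World frame = base frame: x ahead of the robot, y to its left, z up, the work surface at z = 0. Lengths are in m, angles in rad, forces in N, time in s.
With the tool pointing down it reaches from about 0.3 to 0.875 m from the base axis. Payload 6.4 kg.
Tool frame: the origin (TCP) lies between the finger pads; the fingertips stand 25 mm ahead of it and the grasp point (between the pads) lies 6 mm ahead of it; y points along the fingers, x is the direction in which the jaws open and shut, and the axes are right-handed (so a half turn about y gives the same grasp; the last joint's range is limited). The gripper opens to 85 mm and grips with 20 to 120 N. Pads are 22 mm wide; open, the fingers measure 114 mm over their backs; the gripper's body (76 mm by 85 mm) begins 54 mm behind the grasp point. The pads swing forward as they close: fully open they stand 13 mm farther back than shut.
Start: joints at [1.085, 0.181, 1.607, -0, 1.354, -0.206], TCP at [0.159, 0.553, 0.218] pointing down, gripper open.
Joint ranges: [-2.99, 2.99], [-0.89, 2.07], [0.3, 2.58], [-1.14, 4.28], [0, 2.63], [-3.12, 3.12]. Speed limits (rad/s): [2.57, 2.57, 3.01, 3.14, 3.14, 3.14].

INTERFACE

Orientations are given as a unit quaternion [w, x, y, z].
In Python, from bench import ctrl, vision, ticket, find_in, regions_of, pinpoint gives the robot as it stands.
- The arm moves only by the tool apply_moves, never from a script. Its argument "increments" is a list of rows, each an object of numbers: "x", "y", "z": the shift along the tool's x, y, z in cm; "ax", "ay", "az": the turn, a rotation vector about the tool's x, y, z in rad; "grip": the closure, from 0 (fully open) to 1 (shut). A call has 1 to 12 rows; each row is the pose to reach, as a shift and turn from the pose measured when the call began, along the tool's axes at that moment; what a row does not reach only later rows make up. A row lasts 1/8 s, in which the tool goes at most 62.5 mm and 10.7 degrees, less where a joint would pass 70% of its speed; a pose out of reach is approached as far as the arm can. A call with a gripper value outside its range is refused whole. The fingers move at their own pace and stop on an object; the grip force is fixed at half the most. Time passes only in rows, so rows that repeat a pose let the fingers close. It gives the time, the measured TCP pose, the force and the opening at its end, in the units of the state.
- ctrl.get_obs(): the state, without advancing time (a new reading comes with each control period).
- vision.camera(name): name is "scene" or "side" or "wrist"; returns the picture (480x640x3 uint8, red, green, blue); there is no depth.
- vision.camera_params(name): a dict with "intrinsics" (3x3 intrinsics, pixels), "R" (3x3) and "t" (3): a world point X has camera coordinates R X + t. Camera axes: x right, y down, z forward; pixel columns grow to the right and rows downward; lengths in m; the calibration is good to about 2 mm. The wrist camera is an equidistant fisheye: a pixel r from the principal point sees the ray r / f radians off the axis. A picture is of the moment at which its call begins: read the wrist's pose just before it. camera_params takes no time and is no camera call; for the wrist camera it gives the pose at the moment of the call.
- ticket.hand_in(): hands the job in, once; it reports no verdict.
Trained networks look in the newest picture that a camera, given by its name, has taken for a name from the list of things; names that differ only in an ending like _2 or _b are one class to them, and where a whole thing is asked for, a point or a joint stands for the part that bears it (a point fixed in the world has none). Each returns a list of dicts, best first, with "p" (0 to 1); they miss things now and then, are a little off and sometimes report something else, mostly with a low value. They report only what shows in the picture. A call takes as long as a camera call.
- find_in(camera, query): "rect" ([centre column, centre row, width, height] in pixels, round what is visible of it).
- regions_of(camera, query): "mask" (480x640 bool, what is visible of it) and "rect" ([centre column, centre row, width, height] in pixels, round what is visible of it).
- pinpoint(camera, query): "xy" ([column, row] in pixels: a listed point, or the origin of a listed thing).
The state is a dict: "time_s": time; "q": joint angles; "dq": joint speeds; "joint_efforts": joint torques, N m; "eef_pos": TCP position; "eef_rot": TCP orientation; "wrist_force": force on the tool from outside, world axes, zero at the start; "torque": the same for the moment, N m; "opening": opening from 0.0 (shut) to 1.0 (fully open).
Only numpy, scipy, OpenCV 4.12 (cv2) and the standard library are available. Lean on these libraries where they do the work, as an engineer would, in place of code of your own. Each camera call takes 0.05 s, during which the arm holds its last target.

## Working session

There is one attempt and no reset: what is moved stays moved. The work goes in short steps, Python scripts to look and compute and a tool call to move; the robot and the scene stay as the last step left them, time stands still between calls to the robot, and variables do not carry over. Pictures are saved under pics/ and viewed, and the job is handed in when it is done.

Besides the shell and the picture viewer there is one more tool, called after "Request:" as name([rows], argument=value, ...), one row to a line, values as JSON. apply_moves: Moves the arm, as the interface text tells. Its arguments: {"type":"object","properties":{"increments":{"type":"array","items":{"type":"object","properties":{"x":{"type":"number"},"y":{"type":"number"},"z":{"type":"number"},"ax":{"type":"number"},"ay":{"type":"number"},"az":{"type":"number"},"grip":{"type":"number"}}}}},"required":["increments"]}

```bash
ls; mkdir -p pics; python3 - <<'E'
from bench import ctrl,vision
import cv2
o=ctrl.get_obs();print(o)
for n in ["scene","side","wrist"]:
    p=vision.camera_params(n);print(n,p)
    im=vision.camera(n);cv2.imwrite(f"pics/{n}0.png",im[:,:,::-1])
E
```

```text
pics
{'time_s': 0.0, 'q': array([ 1.08469484e+00,  1.81567811e-01,  1.60802015e+00,  2.34425672e-05,
        1.35375880e+00, -2.06249434e-01]), 'dq': array([-0.00129712, -0.00104057,  0.00148689, -0.00202613,  0.00108706,
        0.00038183]), 'joint_efforts': array([-2.51728879e-04, -4.44849193e+01, -3.51336730e+01, -4.29338161e-04,
        9.06161964e-03,  3.23130894e-05]), 'eef_pos': array([0.15849894, 0.55213144, 0.21726323]), 'eef_rot': array([-0.56459256,  0.56510535,  0.42481188, -0.42594138]), 'wrist_force': array([-0.07828285,  0.3163748 , -0.40210061]), 'torque': array([-0.06080448, -0.03530261, -0.00726316]), 'opening': 1.0001484611183389}
scene {'intrinsics': array([[501.84953275,   0.        , 315.76551322],
       [  0.        , 501.84953275, 239.74201103],
       [  0.        ,   0.        ,   1.        ]]), 'R': array([[ 0.88996899, -0.45598384,  0.00582597],
       [-0.30929451, -0.61295676, -0.72706322],
       [ 0.33510015,  0.64526177, -0.6865458 ]]), 't': array([-0.51141349,  0.18185071,  1.25427539])}
side {'intrinsics': array([[454.64954626,   0.        , 320.33590666],
       [  0.        , 454.64954626, 243.71891226],
       [  0.        ,   0.        ,   1.        ]]), 'R': array([[-0.94035125,  0.33999976, -0.01181913],
       [ 0.30628898,  0.83097223, -0.46440523],
       [-0.1480763 , -0.44032411, -0.88554395]]), 't': array([ 0.53135779, -0.06665777,  1.24950082])}
wrist {'intrinsics': array([[371.64829954,   0.        , 317.76266153],
       [  0.        , 371.64829954, 244.55207664],
       [  0.        ,   0.        ,   1.        ]]), 'R': array([[ 2.75799582e-01,  9.61215056e-01, -4.54409216e-04],
       [ 9.24999968e-01, -2.65279854e-01,  2.72032459e-01],
       [ 2.61361149e-01, -7.54467667e-02, -9.62287969e-01]]), 't': array([-0.57482194, -0.03525048,  0.37825765])}
```

View pictures.

View pics/scene0.png

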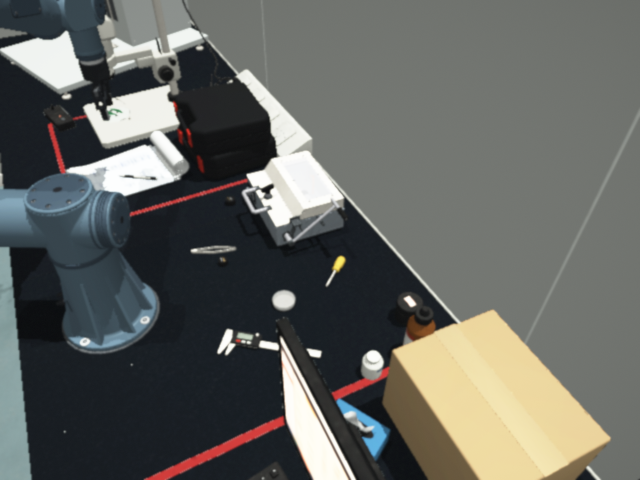

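View pics/side0.png

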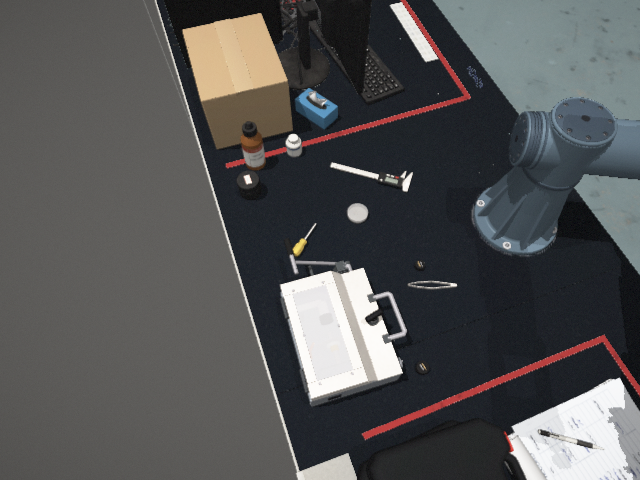

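View pics/wrist0.png

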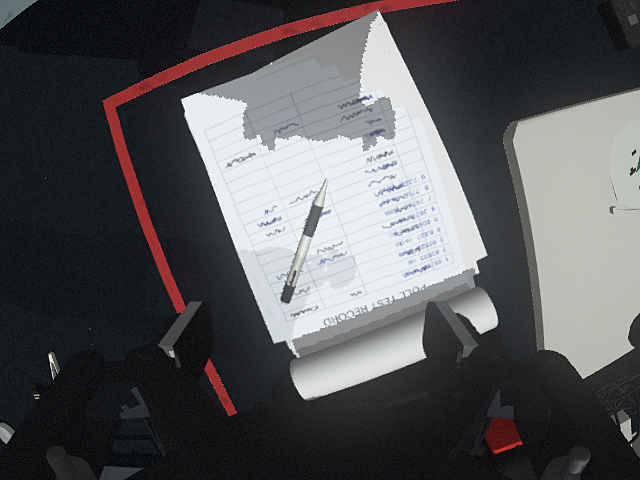

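```bash
cat > h.py <<'E'
from bench import ctrl,vision,ticket,find_in,regions_of,pinpoint
import numpy as np,cv2
from scipy.spatial.transform import Rotation as Ro
from scipy.optimize import least_squares
def ray(name,P,xy):
    K=P['intrinsics'];v=np.array([(xy[0]-K[0,2])/K[0,0],(xy[1]-K[1,2])/K[1,1]])
    if name=='wrist':
        r=np.hypot(*v);d=np.array([*(v/r*np.sin(r) if r>1e-9 else v),np.cos(r)])
    else: d=np.array([*v,1.]);d/=np.linalg.norm(d)
    R=P['R'];return -R.T@P['t'],R.T@d
def proj(name,P,X):
    K=P['intrinsics'];c=P['R']@np.asarray(X)+P['t']
    if name=='wrist':
        r=np.hypot(c[0],c[1]);th=np.arctan2(r,c[2]);v=c[:2]/r*th
    else: v=c[:2]/c[2]
    return np.array([K[0,0]*v[0]+K[0,2],K[1,1]*v[1]+K[1,2]])
def tri(rays):
    A=0;b=0
    for o,d in rays:
        M=np.eye(3)-np.outer(d,d);A=A+M;b=b+M@o
    X=np.linalg.solve(A,b)
    return X,[np.linalg.norm((np.eye(3)-np.outer(d,d))@(X-o)) for o,d in rays]
def toolR():
    q=ctrl.get_obs()['eef_rot'];return Ro.from_quat([q[1],q[2],q[3],q[0]])
E
python3 - <<'E'
from h import *
obs={}
for n in ["scene","side"]:
    P=vision.camera_params(n);vision.camera(n)
    for q in ["saw","hood_handle","fastener_grip","prop_grip","prop_bar","prop_notch","sample","screwdriver","petri_dish"]:
        r=pinpoint(n,q)
        if r: obs.setdefault(q,[]).append((n,r[0]['p'],r[0]['xy'],ray(n,P,r[0]['xy'])))
for q,l in obs.items():
    print(q,[(a[0],round(a[1],2),np.round(a[2],1)) for a in l])
    if len(l)==2: X,e=tri([a[3] for a in l]);print('   ',X.round(4),np.round(e,4))
print(ctrl.get_obs()['time_s'])
E
```

```text
saw [('scene', 0.75, array([297.6, 209.2])), ('side', 0.86, array([330.8, 342. ]))]
    [0.5902 0.149  0.0029] [0.0019 0.0019]
hood_handle [('scene', 0.83, array([248.2, 202.7])), ('side', 0.79, array([397.9, 313.5]))]
    [0.4338 0.1579 0.0796] [0.0021 0.0021]
fastener_grip [('scene', 0.72, array([229.5, 201.7])), ('side', 0.55, array([370.8, 315.1]))]
    [0.4387 0.1581 0.0808] [0.0555 0.0555]
prop_grip [('scene', 0.73, array([340.7, 214.1])), ('side', 0.82, array([288.9, 247.5]))]
    [ 0.6178 -0.0621  0.1333] [0.0015 0.0015]
prop_bar [('scene', 0.55, array([333.7, 198.6])), ('side', 0.72, array([355.5, 214.9]))]
    [ 0.5183 -0.0702  0.2279] [0.0606 0.0606]
prop_notch [('scene', 0.59, array([296.5, 226.7])), ('side', 0.64, array([338.5, 264.7]))]
    [ 0.5151 -0.0025  0.0821] [0.0012 0.0012]
sample [('scene', 0.38, array([229.5, 203. ])), ('side', 0.55, array([417.3, 365.8]))]
    [0.4164 0.2722 0.0008] [0.0047 0.0047]
screwdriver [('scene', 0.52, array([336.4, 271.7])), ('side', 0.68, array([306.2, 237.9]))]
    [ 0.5599 -0.1394  0.0111] [0.0048 0.0048]
petri_dish [('scene', 0.94, array([279.3, 300.4])), ('side', 0.62, array([356.3, 215.9]))]
    [ 0.3958 -0.1575  0.0011] [0.006 0.006]
1.15
```

```bash
cat >> h.py <<'E'
def show():
    o=ctrl.get_obs();M=toolR().as_matrix()
    print('t',round(o['time_s'],2),'p',o['eef_pos'].round(4),'q',o['q'].round(3),'F',o['wrist_force'].round(1),'op',round(o['opening'],3));print(M.round(3).tolist())
def move_to(p,M,pr=True):
    """tool-frame increment to reach TCP p, rotation matrix M"""
    o=ctrl.get_obs();R0=toolR()
    d=R0.inv().apply(np.asarray(p)-o['eef_pos'])*100
    w=(R0.inv()*Ro.from_matrix(M)).as_rotvec()
    print('dxyz cm',d.round(2),'rot',w.round(3)); return d,w
def Rd(psi,tilt=0,yaw=0):
    """tool x at yaw psi, approach down; z = x cross y"""
    x=np.array([np.cos(psi),np.sin(psi),0]);y=np.array([0,0,-1.]);return np.column_stack([x,y,np.cross(x,y)])
def rowsplan(p,M,n):
    pass
E
python3 - <<'E'
from h import *
show()
P=vision.camera_params('wrist');C=-P['R'].T@P['t'];print('cam in tool',toolR().inv().apply(C-ctrl.get_obs()['eef_pos']),(toolR().inv().as_matrix()@P['R'].T).round(3))
for psi in [1.77,1.77-np.pi]:
    move_to([.42,.155,.28],Rd(psi))
E
```

```text
t 1.15 p [0.1588 0.5527 0.2182] q [ 1.085  0.181  1.607  0.     1.354 -0.206] F [-0.6  0.3 -1.1] op 1.002
[[0.276, -0.0, -0.961], [0.961, 0.0, 0.276], [0.0, -1.0, 0.0]]
cam in tool [ 0.00023482 -0.1559231   0.06912202] [[ 1.     0.     0.001]
 [-0.001 -0.272  0.962]
 [ 0.    -0.962 -0.272]]
dxyz cm [-31.    -6.18 -36.09] rot [-0.    -0.479  0.   ]
dxyz cm [-31.    -6.18 -36.09] rot [-0.     2.663 -0.   ]
```

```bash
python3 - <<'E'
from h import *
move_to([.40,.155,.30],Rd(1.77))
E
```

```text
dxyz cm [-31.56  -8.18 -34.17] rot [-0.    -0.479  0.   ]
```

Request:
apply_moves([
  {"x": -3, "y": -2, "z": -3, "ay": -0.05},
  {"x": -7, "y": -4, "z": -7.5, "ay": -0.1},
  {"x": -11, "y": -6, "z": -12, "ay": -0.16},
  {"x": -15, "y": -8, "z": -16, "ay": -0.22},
  {"x": -19, "y": -8.2, "z": -20.5, "ay": -0.28},
  {"x": -23, "y": -8.2, "z": -25, "ay": -0.34},
  {"x": -27, "y": -8.2, "z": -29.5, "ay": -0.4},
  {"x": -30, "y": -8.2, "z": -32.5, "ay": -0.45},
  {"x": -31.5, "y": -8.2, "z": -34.2, "ay": -0.479},
  {"x": -31.5, "y": -8.2, "z": -34.2, "ay": -0.479},
])

```text
invalid input
```

```bash
cat >> h.py <<'E'
import json,os
def measure(cam,names,tag,nimg=None):
    L=json.load(open('obs.json')) if os.path.exists('obs.json') else []
    P=vision.camera_params(cam);im=vision.camera(cam)
    if nimg: cv2.imwrite(f'pics/{nimg}.png',im[:,:,::-1])
    for q in names:
        r=pinpoint(cam,q)
        for k in r[:2]: print(tag,q,round(k['p'],2),np.round(k['xy'],1))
        if r: L.append(dict(tag=tag,cam=cam,q=q,p=r[0]['p'],xy=list(map(float,r[0]['xy'])),R=P['R'].tolist(),t=P['t'].tolist(),K=P['intrinsics'].tolist()))
    json.dump(L,open('obs.json','w'))
def loadobs():
    L=json.load(open('obs.json'))
    for o in L: o['P']=dict(intrinsics=np.array(o['K']),R=np.array(o['R']),t=np.array(o['t']))
    return L
E
python3 - <<'E'
from h import *
show()
measure('wrist',["saw","hood_handle","fastener_grip","prop_grip","prop_bar","prop_notch"],'w1','w1')
E
```

```text
t 1.15 p [0.1588 0.5527 0.2182] q [ 1.085  0.181  1.607  0.     1.354 -0.206] F [-0.6  0.3 -1.1] op 1.002
[[0.276, -0.0, -0.961], [0.961, 0.0, 0.276], [0.0, -1.0, 0.0]]
```

View pics/w1.png

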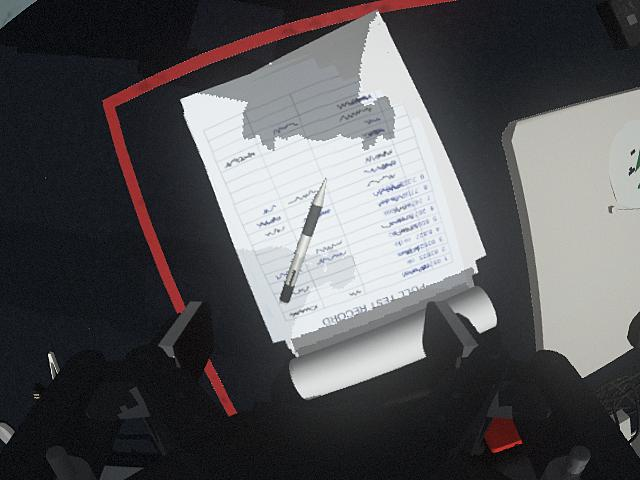

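Request:
apply_moves([
  {"x": -3, "y": -2, "z": -3, "ax": 0, "ay": -0.05, "az": 0, "grip": 0},
  {"x": -7, "y": -4, "z": -7.5, "ax": 0, "ay": -0.1, "az": 0, "grip": 0},
  {"x": -11, "y": -6, "z": -12, "ax": 0, "ay": -0.16, "az": 0, "grip": 0},
  {"x": -15, "y": -8, "z": -16, "ax": 0, "ay": -0.22, "az": 0, "grip": 0},
  {"x": -19, "y": -8.2, "z": -20.5, "ax": 0, "ay": -0.28, "az": 0, "grip": 0},
  {"x": -23, "y": -8.2, "z": -25, "ax": 0, "ay": -0.34, "az": 0, "grip": 0},
  {"x": -27, "y": -8.2, "z": -29.5, "ax": 0, "ay": -0.4, "az": 0, "grip": 0},
  {"x": -30, "y": -8.2, "z": -32.5, "ax": 0, "ay": -0.45, "az": 0, "grip": 0},
  {"x": -31.5, "y": -8.2, "z": -34.2, "ax": 0, "ay": -0.479, "az": 0, "grip": 0},
  {"x": -31.5, "y": -8.2, "z": -34.2, "ax": 0, "ay": -0.479, "az": 0, "grip": 0},
])

```text
time_s: 2.75
eef_pos: [0.4011, 0.1543, 0.3002]
eef_rot: [-0.449, 0.449, 0.547, -0.547]
wrist_force: [-0.3, -0.7, 0.2]
opening: 1.0
```

```bash
python3 - <<'E'
from h import *
if os.path.exists('obs.json'): os.remove('obs.json')
show()
measure('wrist',["saw","hood_handle","fastener_grip","prop_grip","prop_bar","prop_notch"],'w1','w1')
E
```

```text
t 2.75 p [0.4011 0.1543 0.3002] q [ 0.09  -0.223  1.839 -0.     1.526 -1.677] F [-0.3 -0.7  0.2] op 1.0
[[-0.195, 0.0, -0.981], [0.981, -0.0, -0.195], [-0.0, -1.0, -0.0]]
w1 saw 0.88 [289.7 327.3]
w1 hood_handle 0.67 [316.9 241.3]
w1 fastener_grip 0.69 [301.9 304.6]
w1 prop_notch 0.96 [166.6 284.6]
w1 prop_notch 0.33 [315.8 242.1]
```

View pics/w1.png

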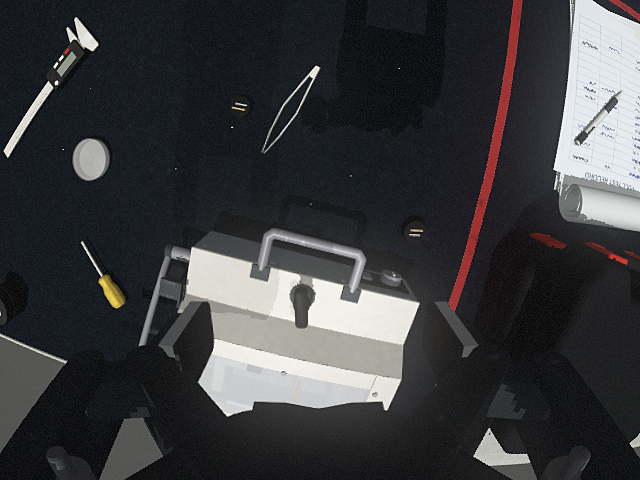

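```bash
python3 - <<'E'
from h import *
move_to([.40,.09,.27],Rd(1.77))
E
```

```text
dxyz cm [-6.49  3.02  1.33] rot [0.    0.001 0.   ]
```

Request:
apply_moves([
  {"x": -3, "y": 1.5, "z": 0.6, "ax": 0, "ay": 0, "az": 0, "grip": 0},
  {"x": -6.3, "y": 3, "z": 1.3, "ax": 0, "ay": 0, "az": 0, "grip": 0.3},
  {"x": -6.3, "y": 3, "z": 1.3, "ax": 0, "ay": 0, "az": 0, "grip": 0.5},
])

```text
time_s: 3.48
eef_pos: [0.3991, 0.0911, 0.2692]
eef_rot: [0.449, -0.447, -0.547, 0.548]
wrist_force: [0.0, 0.6, -0.5]
opening: 0.605
```

```bash
python3 - <<'E'
from h import *
show()
N=["saw","hood_handle","fastener_grip","prop_grip","prop_bar","prop_notch"]
measure('wrist',N,'w2','w2')
measure('scene',N,'s')
measure('side',N,'d','side1')
L=loadobs()
for q in N:
    l=[o for o in L if o['q']==q and o['cam']=='wrist']
    if len(l)>1: X,e=tri([ray(o['cam'],o['P'],o['xy']) for o in l]);print(q,X.round(4),np.round(e,4))
E
```

```text
t 3.48 p [0.3991 0.0911 0.2692] q [-0.067 -0.255  1.926 -0.     1.473 -1.837] F [ 0.   0.6 -0.5] op 0.605
[[-0.197, -0.002, -0.98], [0.98, 0.0, -0.197], [0.0, -1.0, 0.002]]
w2 saw 0.72 [333.6 348.4]
w2 saw 0.59 [365.4 334.7]
w2 hood_handle 0.67 [379.2 268. ]
w2 fastener_grip 0.68 [366.8 335.2]
w2 prop_grip 0.98 [138.3 399.9]
w2 prop_bar 0.61 [193.9 418. ]
w2 prop_notch 0.63 [214.4 310.8]
s saw 0.59 [297.6 209. ]
s hood_handle 0.63 [247.5 202.7]
s hood_handle 0.49 [296.4 208.7]
s fastener_grip 0.62 [264.9 188.6]
s fastener_grip 0.45 [230.6 205.4]
s prop_grip 0.59 [341.  212.1]
s prop_bar 0.63 [333.8 200. ]
s prop_notch 0.57 [295.3 224.6]
d saw 0.58 [329.5 342.7]
d saw 0.37 [293.7 152.9]
d hood_handle 0.79 [394.  311.8]
d hood_handle 0.74 [306.1 239.8]
d fastener_grip 0.67 [370.4 315.2]
d prop_grip 0.78 [288.5 247.4]
d prop_grip 0.69 [336.  266.8]
d prop_bar 0.81 [297.8 269.6]
d prop_notch 0.71 [336.6 264.7]
d prop_notch 0.4 [296.1 270.6]
saw [ 0.5881  0.1518 -0.0051] [0.0003 0.0003]
hood_handle [0.4337 0.1598 0.09  ] [0.0018 0.0018]
fastener_grip [0.4882 0.156  0.1282] [0.0011 0.0011]
prop_notch [0.506  0.0101 0.1058] [0.0003 0.0003]
```

View pics/w2.png

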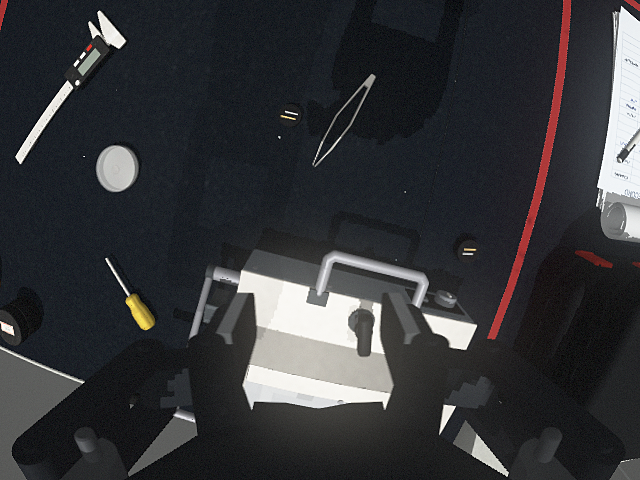

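```bash
cat > fit.py <<'E'
from h import *
L=[o for o in loadobs() if o['p']>.5]
def model(v):
    x,y,yaw,th,yg,yb,zf=v
    a=.45+th
    pts=dict(saw=[0,0,0],hood_handle=[-.155,0,.085],fastener_grip=[-.095,0,zf],prop_grip=[-.09+.1615*np.cos(a),yg,.045+.1615*np.sin(a)],prop_bar=[-.09+.1615*np.cos(a),yb,.045+.1615*np.sin(a)],prop_notch=[-.065,yb,.085])
    Rz=Ro.from_euler('z',yaw)
    return {k:Rz.apply(p)+[x,y,0] for k,p in pts.items()}
def res(v,full=False):
    m=model(v);out=[]
    for o in L:
        d=(proj(o['cam'],o['P'],m[o['q']])-o['xy'])
        # mm scale
        depth=np.linalg.norm(np.array(o['R'])@m[o['q']]+o['t'])
        out.append(d*depth/o['K'][0][0]*1000)
    return out if full else np.concatenate(out)/2
if __name__=='__main__':
    s=least_squares(res,[.59,.15,-.06,.13,-.21,-.16,.125],loss='soft_l1')
    print(s.x.round(4),np.sqrt(np.diag(np.linalg.inv(s.jac.T@s.jac))).round(4))
    for o,r in zip(L,res(s.x,True)): print(o['tag'],o['q'],r.round(1))
    for k,p in model(s.x).items(): print(k,p.round(4))
E
python3 fit.py
```

```text
[ 0.5887  0.151  -0.0492  0.1643 -0.2101 -0.1508  0.1147] [0.001  0.001  0.0069 0.0118 0.0018 0.0017 0.0035]
w1 saw [-1.4  3.1]
w1 hood_handle [-1.8  0.3]
w1 fastener_grip [-1.2  0.3]
w1 prop_notch [1.4 0.1]
w2 saw [-0.6  2.9]
w2 hood_handle [-1.3 -3.3]
w2 fastener_grip [-2.9 -2.9]
w2 prop_grip [0.6 0.4]
w2 prop_bar [-4.7 -1.8]
w2 prop_notch [-2.1 -1. ]
s saw [-0.2  2.1]
s hood_handle [-0.7 -4.9]
s fastener_grip [ 3.9 -2.8]
s prop_grip [2.5 0. ]
s prop_bar [-4.3 -2. ]
s prop_notch [ 3.  -0.5]
d saw [7.2 0.6]
d hood_handle [7.9 2.9]
d fastener_grip [7.9 2.6]
d prop_grip [0.1 0. ]
d prop_bar [-5.6 -0.2]
d prop_notch [6.8 4.5]
saw [0.5887 0.151  0.    ]
hood_handle [0.4339 0.1587 0.085 ]
fastener_grip [0.4939 0.1557 0.1147]
prop_grip [ 0.6203 -0.0609  0.1381]
prop_bar [ 0.6233 -0.0017  0.1381]
prop_notch [0.5164 0.0036 0.085 ]
```

```bash
cat > ov.py <<'E'
from h import *
from fit import *
def frame(v): 
    Rz=Ro.from_euler('z',v[2]); return lambda p: Rz.apply(p)+[v[0],v[1],0]
def overlay(img,cam,P,v,box,out,sc=4,hood=0,fang=0,press=0):
    im=cv2.imread(img);x0,y0,x1,y1=box
    c=cv2.resize(im[y0:y1,x0:x1],None,fx=sc,fy=sc,interpolation=cv2.INTER_CUBIC)
    F=frame(v)
    def pt(p):
        u=proj(cam,P,F(np.array(p)));return tuple(int(t) for t in ((u-[x0,y0]+.5)*sc))
    def H(p): # hood frame closed coords -> saw
        r=np.array(p)-[.085,0,.085];c_,s_=np.cos(hood),np.sin(hood)
        return np.array([r[0]*c_+r[2]*s_+.085,r[1],-r[0]*s_+r[2]*c_+.085])
    def line(a,b,col): cv2.line(c,pt(a),pt(b),col,1,cv2.LINE_AA)
    line(H([-.155,-.045,.085]),H([-.155,.045,.085]),(0,0,255))
    a=np.deg2rad(15)+fang;zf=v[6]-press
    for dz in (.008,-.008):
        q=[]
        for sx,sy in ((1,1),(1,-1),(-1,-1),(-1,1)):
            lx,ly=sx*.021,sy*.0065
            q.append(H([-.095+lx*np.cos(a)-ly*np.sin(a),lx*np.sin(a)+ly*np.cos(a),zf+dz]))
        for i in range(4): line(q[i],q[(i+1)%4],(0,255,0) if dz>0 else (0,160,160))
    al=.45+v[3];line([-.09,v[4]+.04,.045],[-.09+.1615*np.cos(al),v[4]+.04,.045+.1615*np.sin(al)],(255,0,0))
    e=[-.09+.1615*np.cos(al),0,.045+.1615*np.sin(al)]
    line([e[0],v[4]-.022,e[2]],[e[0],v[4]+.07,e[2]],(255,0,255))
    for A,B in (((-.118,-.13),(-.118,.13)),((.09,-.13),(.09,.13)),((-.118,-.13),(.09,-.13)),((-.118,.13),(.09,.13))):
        line([*A,.08],[*B,.08],(255,255,0))
    cv2.imwrite(out,c)
E
python3 - <<'E'
from ov import *
L=loadobs()
v=[0.5887,0.151,-0.0492,0.1643,-0.2101,-0.1508,0.12]
P1=[o for o in L if o['tag']=='w1'][0]['P'];P2=[o for o in L if o['tag']=='w2'][0]['P'];Pd=[o for o in L if o['tag']=='d'][0]['P'];Ps=[o for o in L if o['tag']=='s'][0]['P']
overlay('pics/w1.png','wrist',P1,v,(240,220,440,370),'pics/o1.png')
overlay('pics/w2.png','wrist',P2,v,(280,230,480,380),'pics/o2.png')
overlay('pics/side0.png','side',Pd,v,(270,240,430,360),'pics/o3.png',5)
overlay('pics/scene0.png','scene',Ps,v,(220,150,360,255),'pics/o4.png',5)
E
```

```text
(no output)
```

View pics/o1.png

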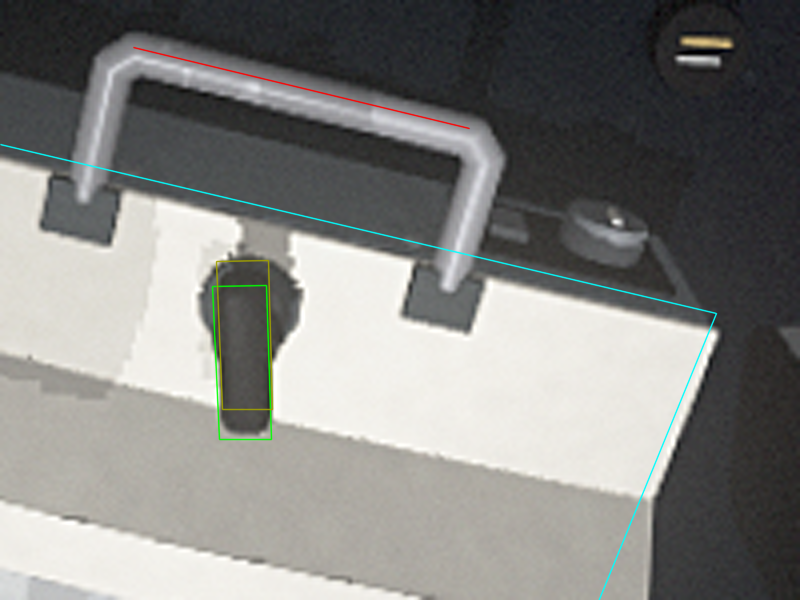

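View pics/o2.png

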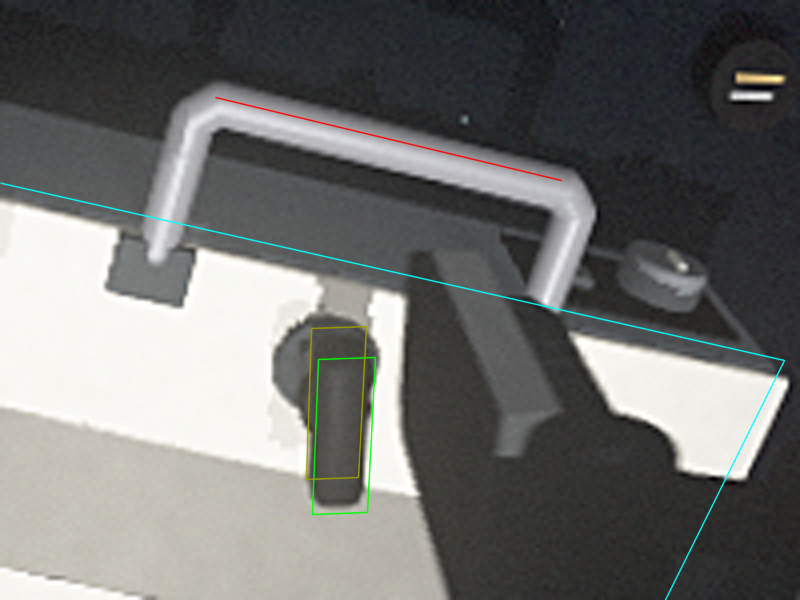

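View pics/o3.png

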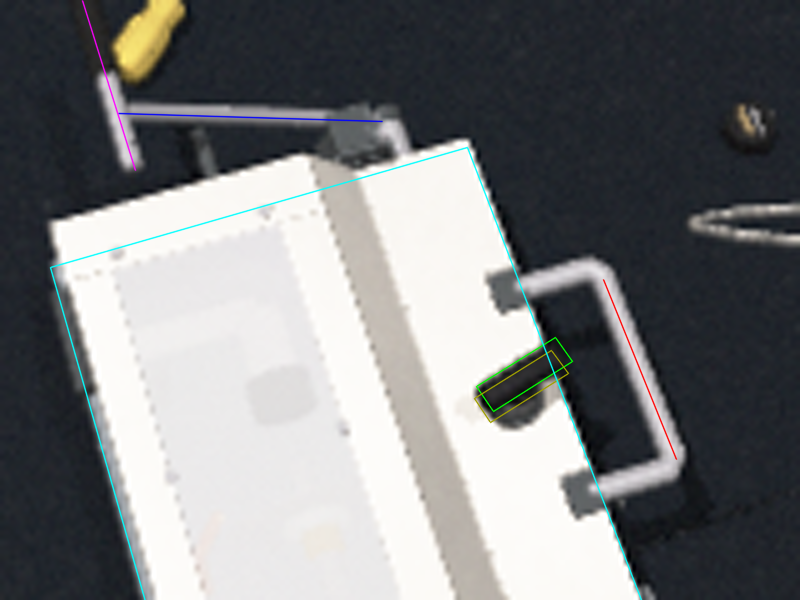

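View pics/o4.png

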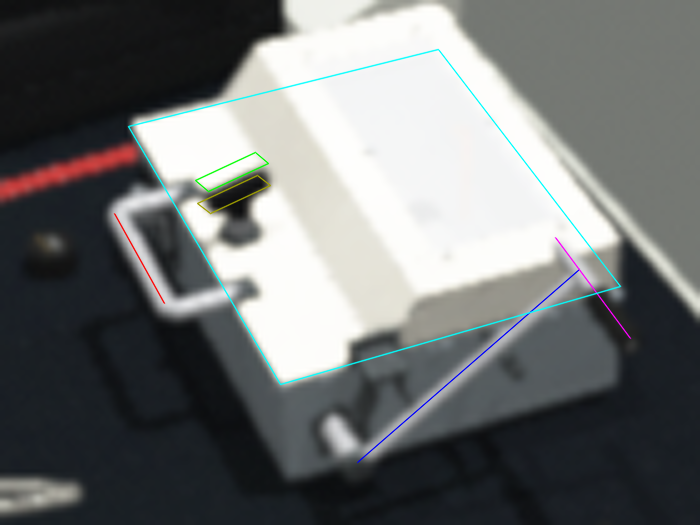

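```bash
python3 - <<'E'
import cv2,numpy as np
a=cv2.imread('pics/w1.png')[222:272,255:375];b=cv2.imread('pics/w2.png')[245:295,315:435]
c=np.vstack([cv2.resize(i,None,fx=6,fy=6,interpolation=cv2.INTER_CUBIC) for i in (a,b)])
for k in range(0,720,60): cv2.line(c,(k,0),(k,5),(0,255,255),1);cv2.line(c,(k,300),(k,305),(0,255,255),1)
for k in range(0,600,30): cv2.line(c,(0,k),(5,k),(0,255,255),1)
cv2.imwrite('pics/z1.png',c)
# profile of brightness along columns
for nm,cols,r in (('w1',(300,314,328),(225,262)),('w2',(360,374,388),(250,290))):
    g=cv2.imread(f'pics/{nm}.png').mean(2)
    for x in cols: print(nm,x,r[0],g[r[0]:r[1],x].astype(int).tolist())
E
```

```text
w1 300 225 [41, 42, 41, 39, 34, 30, 33, 31, 33, 59, 92, 107, 120, 135, 148, 181, 196, 168, 164, 166, 58, 37, 44, 47, 53, 45, 48, 46, 71, 77, 76, 78, 78, 77, 71, 77, 74]
w1 314 225 [41, 42, 38, 38, 39, 31, 32, 41, 37, 37, 36, 34, 42, 77, 98, 113, 127, 144, 162, 203, 169, 153, 151, 103, 46, 39, 49, 48, 48, 50, 49, 62, 77, 75, 78, 77, 78]
w1 328 225 [39, 44, 40, 38, 39, 40, 39, 37, 39, 42, 44, 41, 38, 38, 38, 41, 59, 88, 106, 124, 134, 152, 177, 177, 158, 153, 138, 59, 43, 40, 46, 43, 48, 46, 54, 65, 83]
w2 360 250 [44, 45, 40, 40, 41, 39, 64, 97, 127, 142, 162, 179, 201, 222, 205, 186, 187, 156, 97, 38, 53, 55, 57, 51, 49, 74, 86, 88, 85, 87, 86, 87, 86, 87, 87, 88, 88, 88, 88, 89]
w2 374 250 [49, 50, 48, 37, 36, 35, 38, 39, 39, 43, 76, 113, 134, 148, 167, 187, 205, 212, 197, 186, 179, 146, 30, 48, 48, 50, 50, 51, 60, 79, 85, 78, 81, 80, 85, 85, 84, 85, 87, 87]
w2 388 250 [41, 46, 47, 45, 38, 41, 42, 40, 42, 38, 40, 39, 37, 50, 101, 121, 142, 158, 180, 196, 206, 198, 191, 185, 174, 34, 38, 45, 49, 43, 48, 49, 61, 81, 82, 80, 81, 83, 81, 87]
```

View pics/z1.png

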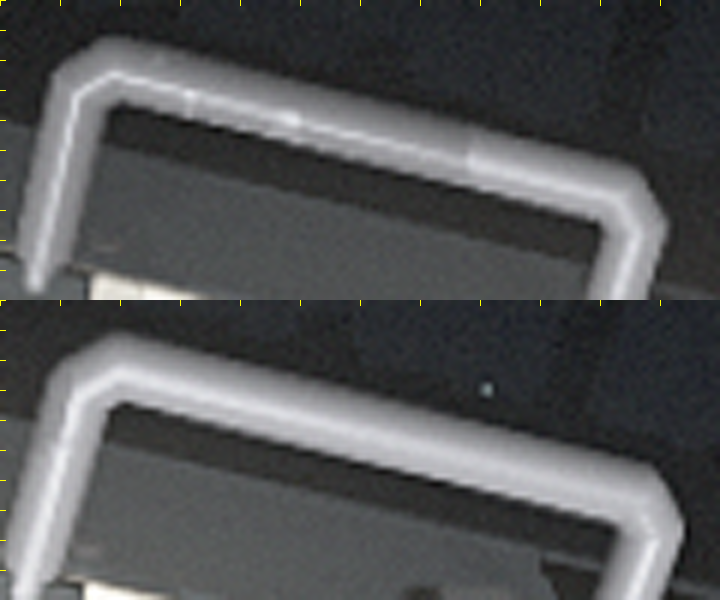

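```bash
python3 - <<'E'
from h import *
L=loadobs();P={t:[o for o in L if o['tag']==t][0]['P'] for t in('w1','w2')}
for n,a,b in (('mid',(314.5,243),(375.8,266.3)),('l',(268.5,231.4),(328.5,254.1)),('r',(360.5,254.6),(423.5,278.3)),('Trear',(301,327.5),(363.5,355.8))):
    X,e=tri([ray('wrist',P['w1'],a),ray('wrist',P['w2'],b)]);print(n,X.round(4),np.round(e,4))
    # given height
    for z in ((.085,) if n!='Trear' else (.124,)):
        for t,u in (('w1',a),('w2',b)):
            o,d=ray('wrist',P[t],u);print('   at z',(o+d*(z-o[2])/d[2]).round(4))
E
```

```text
mid [0.4376 0.1586 0.0785] [0.0003 0.0003]
   at z [0.4355 0.1583 0.085 ]
   at z [0.436 0.157 0.085]
l [0.4329 0.1092 0.0844] [0.0001 0.0001]
   at z [0.4326 0.1092 0.085 ]
   at z [0.4328 0.1091 0.085 ]
r [0.4383 0.2078 0.087 ] [0.0003 0.0003]
   at z [0.4385 0.2082 0.085 ]
   at z [0.4391 0.2085 0.085 ]
Trear [0.5158 0.1602 0.1217] [0.0001 0.0001]
   at z [0.5144 0.1601 0.124 ]
   at z [0.5145 0.1596 0.124 ]
```

```bash
python3 - <<'E'
from h import *
move_to([.47,.14,.27],Rd(1.77-1.9))
E
```

```text
dxyz cm [ 3.32  0.03 -7.82] rot [0.    1.901 0.   ]
```

Request:
apply_moves([
  {"x": 0.5, "y": 0, "z": -1, "ax": 0, "ay": 0.1, "az": 0, "grip": 0.5},
  {"x": 1, "y": 0, "z": -2, "ax": 0, "ay": 0.27, "az": 0, "grip": 0.5},
  {"x": 1.5, "y": 0, "z": -3, "ax": 0, "ay": 0.45, "az": 0, "grip": 0.5},
  {"x": 2, "y": 0, "z": -4, "ax": 0, "ay": 0.63, "az": 0, "grip": 0.5},
  {"x": 2.5, "y": 0, "z": -5, "ax": 0, "ay": 0.81, "az": 0, "grip": 0.5},
  {"x": 3, "y": 0, "z": -6, "ax": 0, "ay": 0.99, "az": 0, "grip": 0.5},
  {"x": 3.3, "y": 0, "z": -7, "ax": 0, "ay": 1.17, "az": 0, "grip": 0.5},
  {"x": 3.3, "y": 0, "z": -8, "ax": 0, "ay": 1.35, "az": 0, "grip": 0.5},
  {"x": 3.3, "y": 0, "z": -8, "ax": 0, "ay": 1.53, "az": 0, "grip": 0.5},
  {"x": 3.3, "y": 0, "z": -8, "ax": 0, "ay": 1.71, "az": 0, "grip": 0.5},
  {"x": 3.3, "y": 0, "z": -8, "ax": 0, "ay": 1.89, "az": 0, "grip": 0.5},
])

```text
time_s: 5.9
eef_pos: [0.4718, 0.1401, 0.2701]
eef_rot: [0.706, -0.706, 0.044, -0.044]
wrist_force: [0.6, 0.8, -0.3]
opening: 0.502
```

```bash
python3 - <<'E'
from h import *
show();move_to([.495,.155,.20],Rd(-1.368))
E
```

```text
t 5.9 p [0.4718 0.1401 0.2701] q [ 0.047 -0.05   1.746  0.     1.446  0.172] F [ 0.6  0.8 -0.3] op 0.502
[[0.992, -0.0, 0.124], [-0.124, 0.0, 0.992], [-0.0, -1.0, 0.0]]
dxyz cm [2.12 7.01 1.77] rot [ 0.     1.243 -0.   ]
```

Request:
apply_moves([
  {"x": 0.4, "y": 1, "z": 0.3, "ax": 0, "ay": 0.1, "az": 0, "grip": 0.5},
  {"x": 0.8, "y": 2, "z": 0.6, "ax": 0, "ay": 0.27, "az": 0, "grip": 0.5},
  {"x": 1.2, "y": 3, "z": 0.9, "ax": 0, "ay": 0.45, "az": 0, "grip": 0.5},
  {"x": 1.6, "y": 4, "z": 1.2, "ax": 0, "ay": 0.63, "az": 0, "grip": 0.5},
  {"x": 2.1, "y": 5, "z": 1.5, "ax": 0, "ay": 0.81, "az": 0, "grip": 0.5},
  {"x": 2.1, "y": 6, "z": 1.8, "ax": 0, "ay": 0.98, "az": 0, "grip": 0.5},
  {"x": 2.1, "y": 7, "z": 1.8, "ax": 0, "ay": 1.13, "az": 0, "grip": 0.5},
  {"x": 2.1, "y": 7, "z": 1.8, "ax": 0, "ay": 1.24, "az": 0, "grip": 0.5},
  {"x": 2.1, "y": 7, "z": 1.8, "ax": 0, "ay": 1.24, "az": 0, "grip": 0.5},
])

```text
time_s: 7.02
eef_pos: [0.4948, 0.1554, 0.1999]
eef_rot: [-0.549, 0.549, -0.446, 0.445]
wrist_force: [-0.3, -0.4, 1.2]
opening: 0.501
```

```bash
python3 - <<'E'
from h import *
show();measure('wrist',["fastener_grip","prop_grip","prop_notch","prop_bar"],'w3','w3');measure('side',[],'d','side3');move_to([.495,.155,.121],Rd(-1.368))
E
```

```text
t 7.03 p [0.4948 0.1554 0.1999] q [0.075 0.072 1.766 0.    1.304 1.439] F [-0.3 -0.4  1.2] op 0.501
[[0.206, -0.001, 0.979], [-0.979, 0.0, 0.206], [-0.0, -1.0, -0.001]]
w3 fastener_grip 0.85 [320.1 244.9]
w3 prop_grip 0.89 [628. 154.]
w3 prop_notch 0.59 [497.2 246.1]
w3 prop_bar 0.9 [581.1 125.9]
dxyz cm [ 0.04  7.93 -0.  ] rot [-0.     0.004 -0.   ]
```

View pics/w3.png

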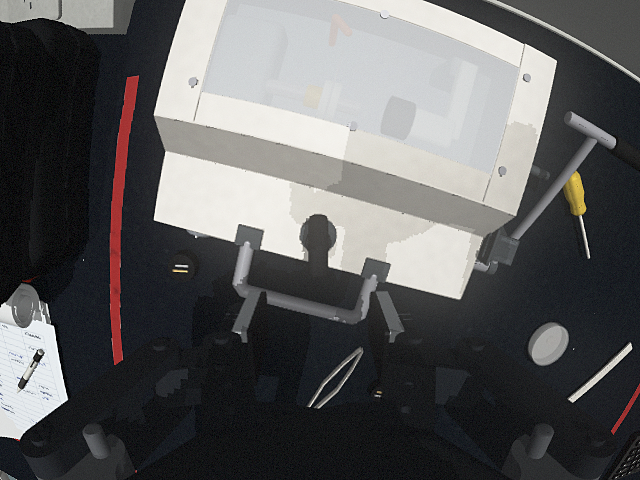

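View pics/side3.png

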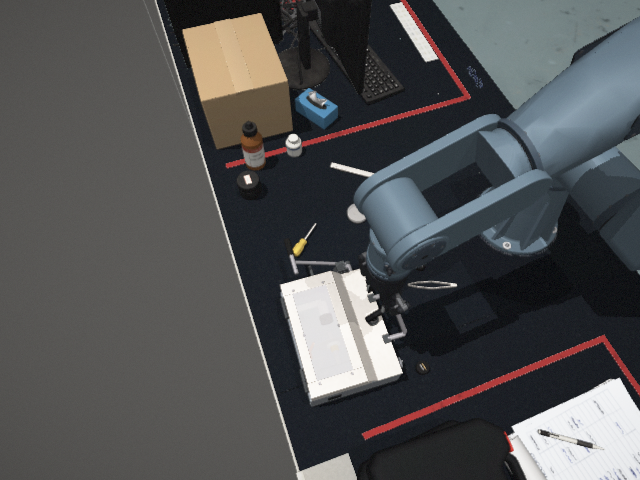

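```bash
python3 - <<'E'
from h import *
L=loadobs();P=[o for o in L if o['tag']=='w3'][0]['P']
for X in ([.495,.155,.116],[.490,.155,.116],[.495,.155,.121]): print(proj('wrist',P,X))
l=[o for o in L if o['q']=='fastener_grip' and o['cam']=='wrist'];print(tri([ray('wrist',o['P'],o['xy']) for o in l]))
for q in('prop_grip','prop_bar','prop_notch'):
    l=[o for o in L if o['q']==q and (o['cam'] =='wrist')];print(q,tri([ray(o['cam'],o['P'],o['xy']) for o in l]))
im=cv2.imread('pics/w3.png')[200:300,250:390];cv2.imwrite('pics/z3.png',cv2.resize(im,None,fx=5,fy=5,interpolation=2))
E
```

```text
[319.02751848 246.18844638]
[317.49515867 253.15185594]
[319.04360188 248.28852592]
(array([0.49488621, 0.15672161, 0.11567115]), [np.float64(0.0018836588463446383), np.float64(0.0024280238236538674), np.float64(0.002488870571102417)])
prop_grip (array([ 0.62155399, -0.06187809,  0.13542858]), [np.float64(0.0009839080148142684), np.float64(0.0009839080148142667)])
prop_bar (array([0.62035514, 0.00317143, 0.14360947]), [np.float64(0.0017048733607239197), np.float64(0.0017048733607239162)])
prop_notch (array([0.51677448, 0.00517972, 0.08369455]), [np.float64(0.003333304022975416), np.float64(0.000915868424924084), np.float64(0.003197150672544453)])
```

View pics/z3.png

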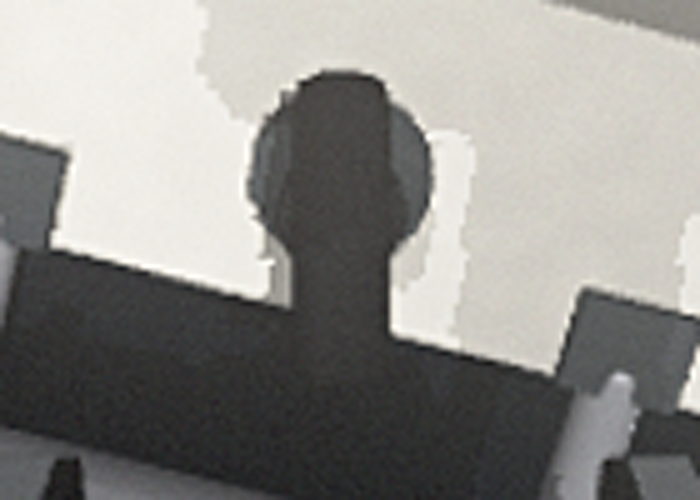

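Request:
apply_moves([
  {"x": 0, "y": 2.5, "z": 0, "ax": 0, "ay": 0, "az": 0, "grip": 0.5},
  {"x": 0, "y": 5, "z": 0, "ax": 0, "ay": 0, "az": 0, "grip": 0.5},
  {"x": 0, "y": 7, "z": 0, "ax": 0, "ay": 0, "az": 0, "grip": 0.5},
  {"x": 0, "y": 7.9, "z": 0, "ax": 0, "ay": 0, "az": 0, "grip": 0.5},
  {"x": 0, "y": 7.9, "z": 0, "ax": 0, "ay": 0, "az": 0, "grip": 0.6},
  {"x": 0, "y": 7.9, "z": 0, "ax": 0, "ay": 0, "az": 0, "grip": 1},
  {"x": 0, "y": 7.9, "z": 0, "ax": 0, "ay": 0, "az": 0, "grip": 1},
  {"x": 0, "y": 7.9, "z": 0, "ax": 0, "ay": 0, "az": 0, "grip": 1},
  {"x": 0, "y": 7.9, "z": 0, "ax": 0, "ay": 0, "az": 0, "grip": 1},
])

```text
time_s: 8.45
eef_pos: [0.4951, 0.1554, 0.1215]
eef_rot: [0.549, -0.549, 0.446, -0.446]
wrist_force: [0.2, -0.9, 0.5]
opening: -0.001
```

```bash
python3 - <<'E'
from h import *
show();measure('wrist',["fastener_grip"],'w4','w4');measure('scene',[],'d','scene4')
im=cv2.imread('pics/w4.png')[180:330,220:420];cv2.imwrite('pics/z4.png',cv2.resize(im,None,fx=4,fy=4,interpolation=2))
im=cv2.imread('pics/scene4.png')[120:270,180:380];cv2.imwrite('pics/z4b.png',cv2.resize(im,None,fx=4,fy=4,interpolation=2))
E
```

```text
t 8.45 p [0.4951 0.1554 0.1215] q [0.075 0.167 1.833 0.    1.141 1.439] F [ 0.2 -0.9  0.5] op -0.001
[[0.206, 0.001, 0.979], [-0.979, 0.0, 0.206], [-0.0, -1.0, 0.001]]
w4 fastener_grip 0.65 [320.7 291.1]
```

View pics/w4.png

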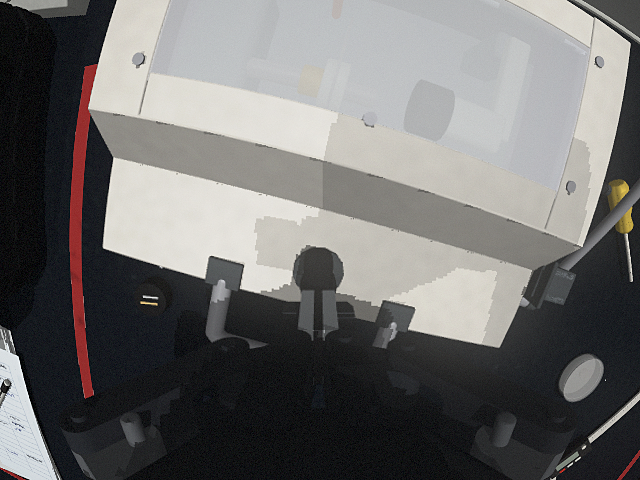

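View pics/z4b.png

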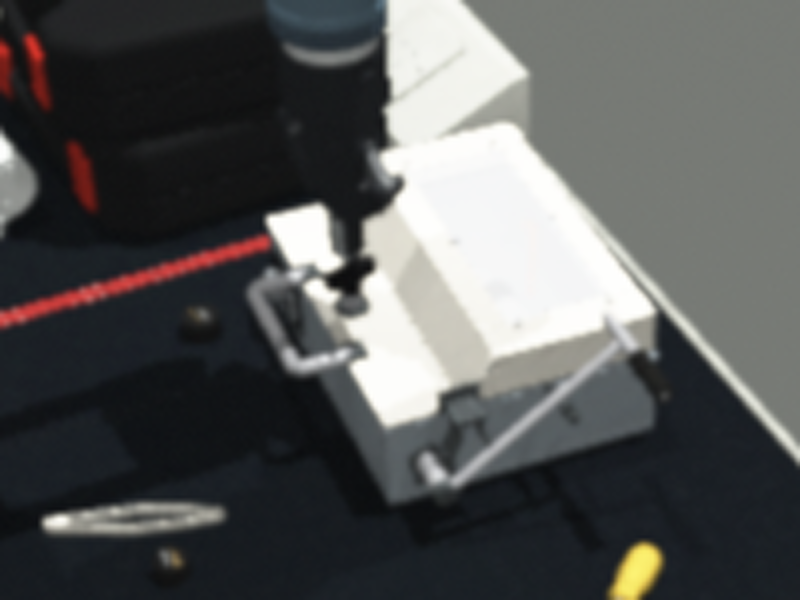

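View pics/z4.png

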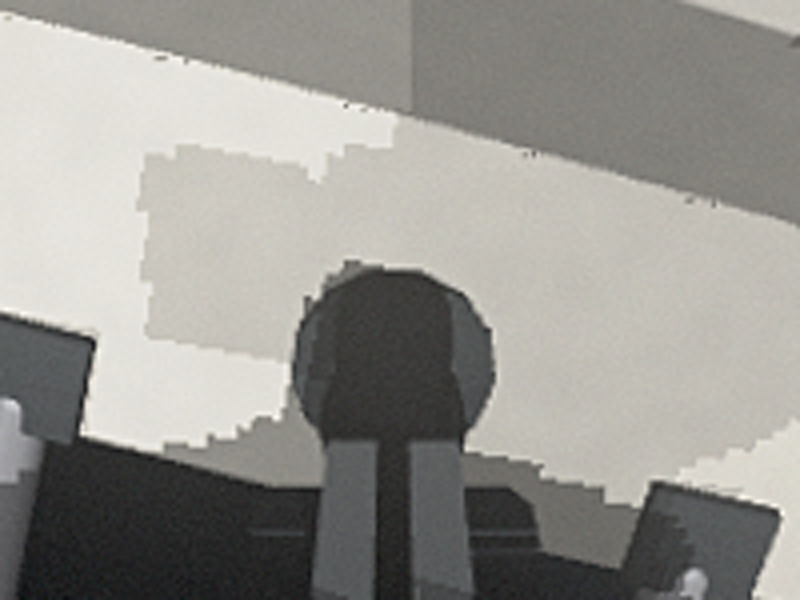

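```bash
python3 - <<'E'
from h import *
P=vision.camera_params('wrist');p=ctrl.get_obs()['eef_pos'];M=toolR().as_matrix()
for d in (0,.006,.015,.025):
  for x in (-.0065,.0065): print(d,x,((proj('wrist',P,p+M@[x,d,0])-[220,180])*4).round(0))
print('T corners')
a=.202
for lx in(-.021,.021):
  for ly in(-.0065,.0065):
    print(((proj('wrist',P,[.495+lx*np.cos(a)-ly*np.sin(a),.156+lx*np.sin(a)+ly*np.cos(a),.124])-[220,180])*4).round(0))
print(((proj('wrist',P,[.495,.156,.116])-[220,180])*4).round(0),'bar',((proj('wrist',P,[.436,.158,.085])-[220,180])*4).round(0))
E
```

```text
0 -0.0065 [337. 469.]
0 0.0065 [451. 469.]
0.006 -0.0065 [339. 448.]
0.006 0.0065 [449. 448.]
0.015 -0.0065 [342. 420.]
0.015 0.0065 [447. 420.]
0.025 -0.0065 [344. 391.]
0.025 0.0065 [444. 391.]
T corners
[443. 638.]
[333. 637.]
[450. 299.]
[330. 299.]
[389. 449.] bar [297. 712.]
```

```bash
python3 - <<'E'
from h import *
L=loadobs();P=[o for o in L if o['tag']=='w3'][0]['P'];p=np.array([0.4948,0.1554,0.1999]);M=Rd(-1.363)
for d in (0,.01,.02,.025):
  for z in (-.011,.011): print(d,z,[proj('wrist',P,p+M@[x,d,z]).round(0).tolist() for x in(-.021,.021)])
P=[o for o in L if o['tag']=='w1'][0]['P'];p=np.array([0.4011,.1543,.3002]);M=Rd(1.77)
for d in (0,.01,.02,.025):
  for z in (-.011,.011): print(d,z,[proj('wrist',P,p+M@[x,d,z]).round(0).tolist() for x in(-.0425,.0425)])
im=cv2.imread('pics/w3.png')[270:350,200:440];cv2.imwrite('pics/z5.png',cv2.resize(im,None,fx=3.3,fy=3.3,interpolation=2))
a=vision.camera('side');cv2.imwrite('pics/side5.png',cv2.resize(a[270:370,300:460,::-1],None,fx=5,fy=5,interpolation=2))
E
```

```text
0 -0.011 [[274.0, 318.0], [363.0, 318.0]]
0 0.011 [[272.0, 275.0], [365.0, 275.0]]
0.01 -0.011 [[276.0, 309.0], [361.0, 309.0]]
0.01 0.011 [[274.0, 267.0], [363.0, 267.0]]
0.02 -0.011 [[278.0, 301.0], [359.0, 301.0]]
0.02 0.011 [[276.0, 261.0], [360.0, 261.0]]
0.025 -0.011 [[279.0, 297.0], [358.0, 297.0]]
0.025 0.011 [[278.0, 258.0], [359.0, 258.0]]
0 -0.011 [[228.0, 317.0], [406.0, 316.0]]
0 0.011 [[224.0, 274.0], [410.0, 273.0]]
0.01 -0.011 [[232.0, 308.0], [402.0, 307.0]]
0.01 0.011 [[229.0, 267.0], [405.0, 266.0]]
0.02 -0.011 [[236.0, 300.0], [398.0, 299.0]]
0.02 0.011 [[233.0, 260.0], [401.0, 260.0]]
0.025 -0.011 [[238.0, 296.0], [396.0, 296.0]]
0.025 0.011 [[235.0, 257.0], [399.0, 257.0]]
```

View pics/z5.png

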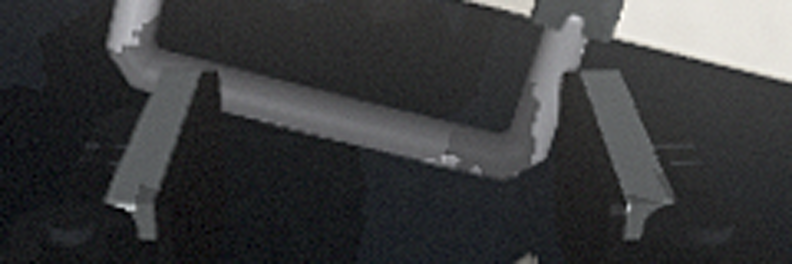

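View pics/side5.png

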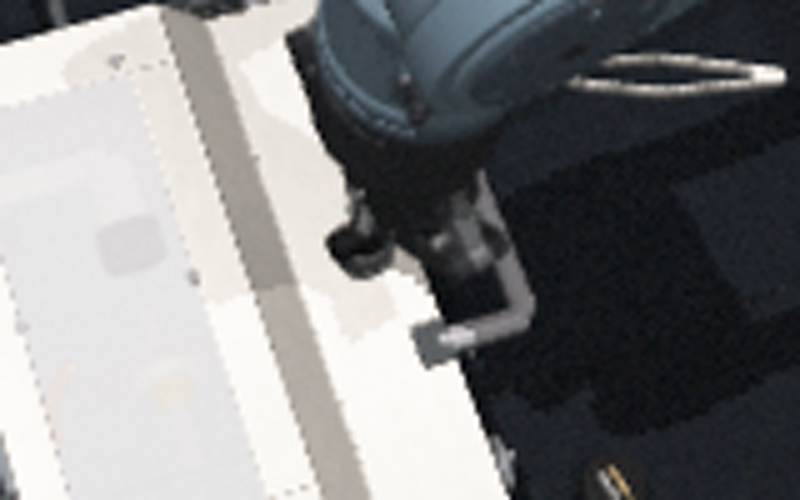

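```bash
python3 - <<'E'
from h import *
L=loadobs()
for tag,p,M,xs,pix in (('w3',[0.4948,0.1554,0.1999],Rd(-1.363),(-.021,-.0235,-.026),(266,291)),('w3',[0.4948,0.1554,0.1999],Rd(-1.363),(.021,.0235,.026),(376.5,291)),('w1',[.4011,.1543,.3002],Rd(1.77),(-.0425,),(213,308)),('w1',[.4011,.1543,.3002],Rd(1.77),(.0425,),(423,303))):
    P=[o for o in L if o['tag']==tag][0]['P'];o,d=ray('wrist',P,pix)
    o=M.T@(o-p);d=M.T@d
    for x in xs: print(tag,pix,(o+d*(x-o[0])/d[0]).round(4))
E
```

```text
w3 (266, 291) [-0.021  -0.0196  0.0112]
w3 (266, 291) [-0.0235 -0.0033  0.0043]
w3 (266, 291) [-0.026   0.013  -0.0026]
w3 (376.5, 291) [ 0.021  -0.0327  0.0168]
w3 (376.5, 291) [ 0.0235 -0.0181  0.0106]
w3 (376.5, 291) [ 0.026  -0.0035  0.0044]
w1 (213, 308) [-0.0425 -0.0219  0.0041]
w1 (423, 303) [ 0.0425 -0.0244  0.0073]
```

```bash
python3 - <<'E'
from h import *
P=vision.camera_params('wrist');p=ctrl.get_obs()['eef_pos'];M=toolR().as_matrix()
for pix in ((318.5,290),(314,290),(300,330)):
    o,d=ray('wrist',P,pix);o=M.T@(o-p);d=M.T@d
    for z in (.011,0): print(pix,z,(o+d*(z-o[2])/d[2]).round(4))
im=vision.camera('scene');cv2.imwrite('pics/scene6.png',cv2.resize(im[150:230,225:325,::-1],None,fx=8,fy=8,interpolation=cv2.INTER_CUBIC))
Ps=vision.camera_params('scene')
for d in(-.02,-.005,.01,.025): print(d,(proj('scene',Ps,p+M@[0,d,0])-[225,150])*8)
print((proj('scene',Ps,[.495,.156,.116])-[225,150])*8)
E
```

```text
(318.5, 290) 0.011 [-0.0001 -0.0177  0.011 ]
(318.5, 290) 0 [-0.      0.0085  0.    ]
(314, 290) 0.011 [-0.0019 -0.0177  0.011 ]
(314, 290) 0 [-0.0022  0.0085  0.    ]
(300, 330) 0.011 [-0.006 -0.051  0.011]
(300, 330) 0 [-0.0071 -0.0311  0.    ]
-0.02 [328.50882718 240.73220947]
-0.005 [331.1225179  274.69555007]
0.01 [333.69892048 308.17435369]
0.025 [336.23882722 341.17891586]
[332.3907446  296.69545737]
```

View pics/scene6.png

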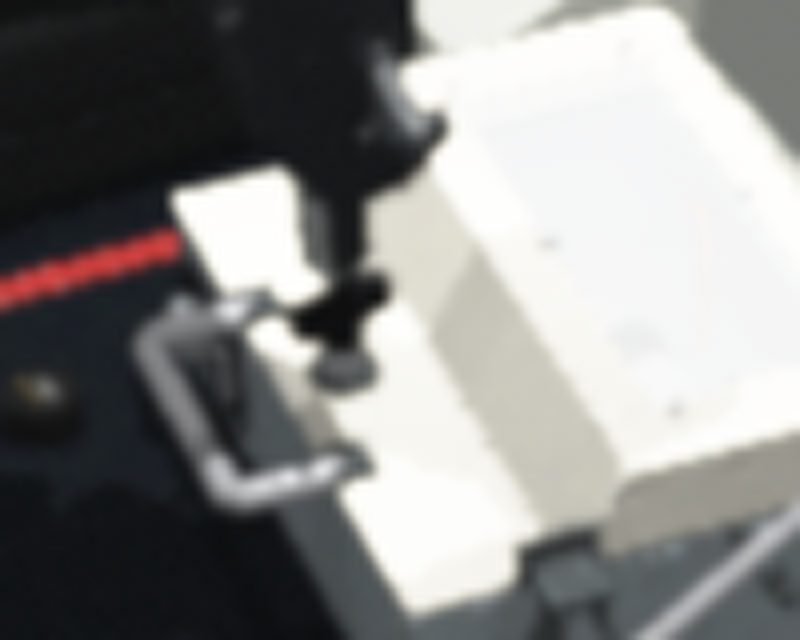

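Request:
apply_moves([
  {"x": 0, "y": 0.2, "z": 0, "ax": 0, "ay": 0, "az": 0, "grip": 1},
  {"x": 0, "y": 0.4, "z": 0, "ax": 0, "ay": 0, "az": 0, "grip": 1},
  {"x": 0, "y": 0.4, "z": 0, "ax": 0, "ay": 0, "az": 0, "grip": 1},
])

```text
time_s: 9.07
eef_pos: [0.4947, 0.1554, 0.1169]
eef_rot: [-0.549, 0.549, -0.446, 0.445]
wrist_force: [0.8, -1.3, 0.9]
opening: 0.001
```

Request:
apply_moves([
  {"x": 0, "y": 0.2, "z": 0, "ax": 0, "ay": 0, "az": 0, "grip": 1},
  {"x": 0, "y": 0.4, "z": 0, "ax": 0, "ay": 0, "az": 0, "grip": 1},
  {"x": 0, "y": 0.4, "z": 0, "ax": 0, "ay": 0, "az": 0, "grip": 1},
])

```text
time_s: 9.45
eef_pos: [0.4945, 0.1553, 0.1127]
eef_rot: [-0.549, 0.549, -0.446, 0.445]
wrist_force: [1.1, -0.5, -0.3]
opening: -0.004
```

```bash
python3 - <<'E'
from h import *
show()
im=vision.camera('scene');cv2.imwrite('pics/scene7.png',cv2.resize(im[150:230,225:325,::-1],None,fx=8,fy=8,interpolation=cv2.INTER_CUBIC));show()
im=vision.camera('wrist');cv2.imwrite('pics/w7.png',cv2.resize(im[180:330,220:420,::-1],None,fx=4,fy=4,interpolation=cv2.INTER_CUBIC))
E
```

```text
t 9.45 p [0.4945 0.1553 0.1127] q [0.075 0.18  1.839 0.    1.124 1.439] F [ 1.1 -0.5 -0.3] op -0.004
[[0.206, -0.001, 0.979], [-0.979, 0.0, 0.206], [-0.0, -1.0, -0.001]]
t 9.5 p [0.4946 0.1554 0.1128] q [0.075 0.18  1.839 0.    1.124 1.439] F [ 0.2 -1.  -0.1] op 0.002
[[0.206, -0.001, 0.979], [-0.979, 0.0, 0.206], [-0.0, -1.0, -0.001]]
```

View pics/scene7.png

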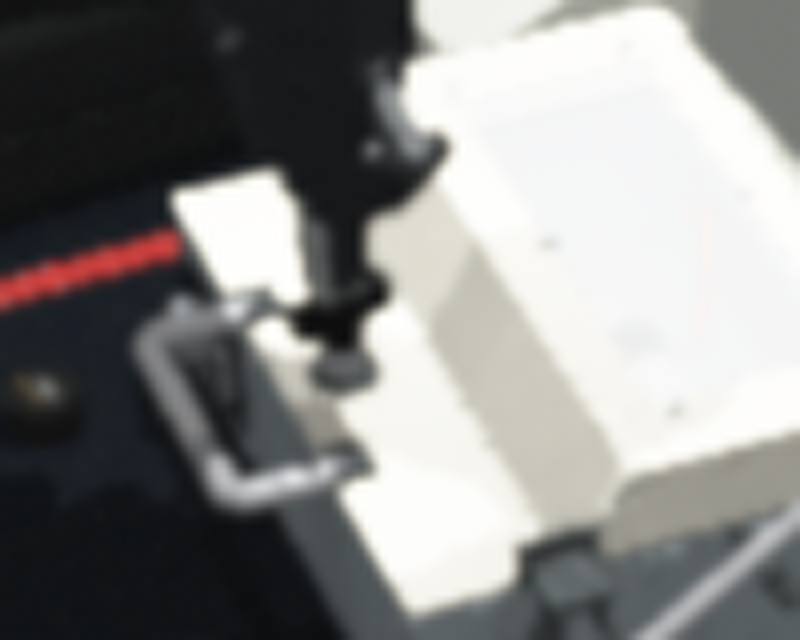

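View pics/w7.png

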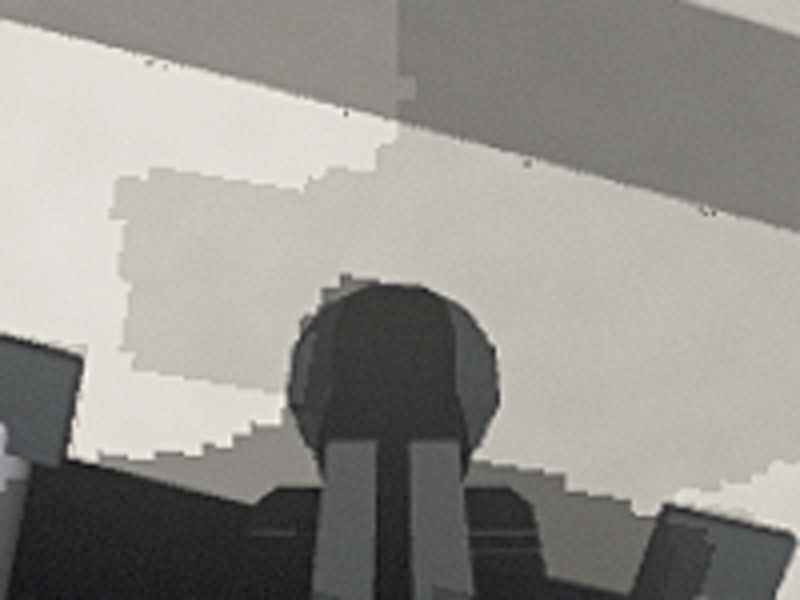

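Request:
apply_moves([
  {"x": 0, "y": 0.2, "z": 0, "ax": 0, "ay": 0, "az": 0, "grip": 1},
  {"x": 0, "y": 0.4, "z": 0, "ax": 0, "ay": 0, "az": 0, "grip": 1},
  {"x": 0, "y": 0.5, "z": 0, "ax": 0, "ay": 0, "az": 0, "grip": 1},
])

```text
time_s: 9.93
eef_pos: [0.495, 0.1554, 0.1081]
eef_rot: [0.549, -0.549, 0.446, -0.446]
wrist_force: [-0.6, 0.5, 3.3]
opening: -0.001
```

Request:
apply_moves([
  {"x": 0, "y": -1.5, "z": 0, "ax": 0, "ay": 0, "az": 0, "grip": 1},
  {"x": 0, "y": -1.5, "z": 0, "ax": 0, "ay": 0, "az": 0, "grip": 0.55},
  {"x": 0, "y": -1.5, "z": 0, "ax": 0, "ay": 0, "az": 0, "grip": 0.55},
  {"x": 0, "y": -1.5, "z": 0, "ax": 0, "ay": 0, "az": 0, "grip": 0.55},
  {"x": 0, "y": 0, "z": 0, "ax": 0, "ay": 0, "az": 0, "grip": 0.55},
  {"x": 0, "y": 1.5, "z": 0, "ax": 0, "ay": 0, "az": 0, "grip": 0.55},
  {"x": 0, "y": 2.5, "z": 0, "ax": 0, "ay": 0, "az": 0, "grip": 0.55},
  {"x": 0, "y": 2.5, "z": 0, "ax": 0, "ay": 0, "az": 0, "grip": 1},
  {"x": 0, "y": 2.5, "z": 0, "ax": 0, "ay": 0, "az": 0, "grip": 1},
  {"x": 0, "y": 2.5, "z": 0, "ax": 0, "ay": 0, "az": 0, "grip": 1},
])

```text
time_s: 11.18
eef_pos: [0.4942, 0.1553, 0.0824]
eef_rot: [-0.549, 0.549, -0.446, 0.445]
wrist_force: [0.2, -0.6, -9.4]
opening: 0.179
```

Request:
apply_moves([
  {"x": 0, "y": 0, "z": 0, "ax": 0, "ay": 0, "az": 0, "grip": 1},
  {"x": 0, "y": 0.2, "z": 0, "ax": 0, "ay": 0, "az": 0, "grip": 1},
])

```text
time_s: 11.42
eef_pos: [0.4944, 0.1553, 0.0812]
eef_rot: [-0.549, 0.549, -0.446, 0.445]
wrist_force: [-4.7, -0.6, 2.6]
opening: 0.173
```

```bash
python3 - <<'E'
from h import *
show()
im=vision.camera('wrist');cv2.imwrite('pics/w8.png',cv2.resize(im[180:330,220:420,::-1],None,fx=4,fy=4,interpolation=cv2.INTER_CUBIC))
E
```

```text
t 11.43 p [0.4944 0.1553 0.0812] q [ 0.075  0.227  1.857 -0.     1.059  1.439] F [-4.7 -0.6  2.6] op 0.173
[[0.206, -0.001, 0.979], [-0.979, -0.0, 0.206], [-0.0, -1.0, -0.001]]
```

View pics/w8.png

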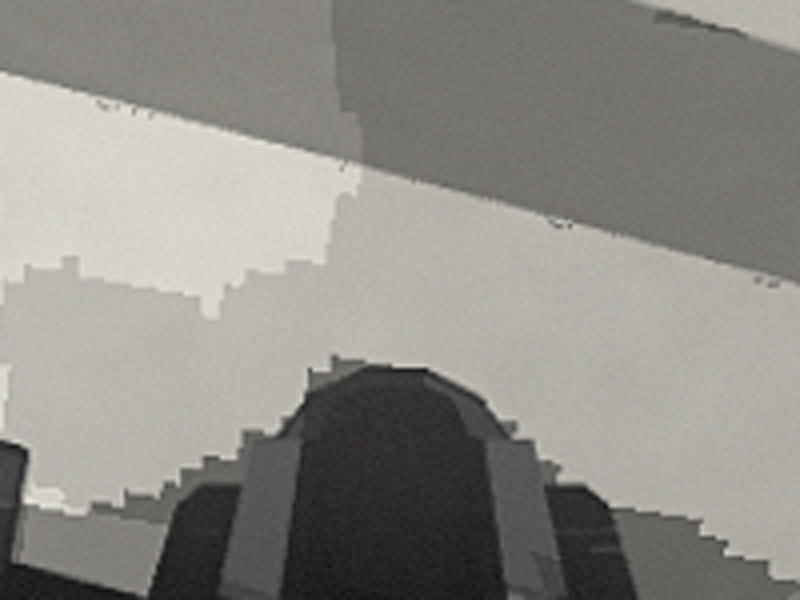

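Request:
apply_moves([
  {"x": 0, "y": 0.2, "z": 0, "ax": 0, "ay": 0, "az": 0, "grip": 1},
  {"x": 0, "y": 0.4, "z": 0, "ax": 0, "ay": 0, "az": 0, "grip": 1},
  {"x": 0, "y": 0.6, "z": 0, "ax": 0, "ay": 0, "az": 0, "grip": 1},
  {"x": 0, "y": 0.6, "z": 0, "ax": 0, "ay": 0, "az": 0, "grip": 1},
])

```text
time_s: 11.98
eef_pos: [0.4945, 0.1553, 0.0767]
eef_rot: [-0.549, 0.549, -0.446, 0.445]
wrist_force: [-10.8, -1.2, 18.1]
opening: 0.176
```

Request:
apply_moves([
  {"x": 0, "y": 0.1, "z": 0, "ax": 0, "ay": -0.1, "az": 0, "grip": 1},
  {"x": 0, "y": 0.1, "z": 0, "ax": 0, "ay": -0.25, "az": 0, "grip": 1},
  {"x": 0, "y": 0.1, "z": 0, "ax": 0, "ay": -0.4, "az": 0, "grip": 1},
  {"x": 0, "y": 0.1, "z": 0, "ax": 0, "ay": -0.55, "az": 0, "grip": 1},
])

```text
time_s: 12.48
eef_pos: [0.4949, 0.155, 0.0768]
eef_rot: [-0.65, 0.651, -0.278, 0.278]
wrist_force: [-6.0, -3.2, 11.4]
opening: 0.177
```

```bash
python3 - <<'E'
from h import *
show();print(ctrl.get_obs()['torque'])
im=vision.camera('wrist');cv2.imwrite('pics/w9.png',cv2.resize(im[180:330,220:420,::-1],None,fx=4,fy=4,interpolation=cv2.INTER_CUBIC))
E
```

```text
t 12.47 p [0.4949 0.155  0.0768] q [ 7.500e-02  2.350e-01  1.858e+00 -1.000e-03  1.049e+00  8.840e-01] F [-6.  -3.2 11.4] op 0.177
[[0.691, -0.001, 0.723], [-0.723, -0.001, 0.691], [0.0, -1.0, -0.001]]
[-0.4911932   1.02354799 -0.17844743]
```

View pics/w9.png

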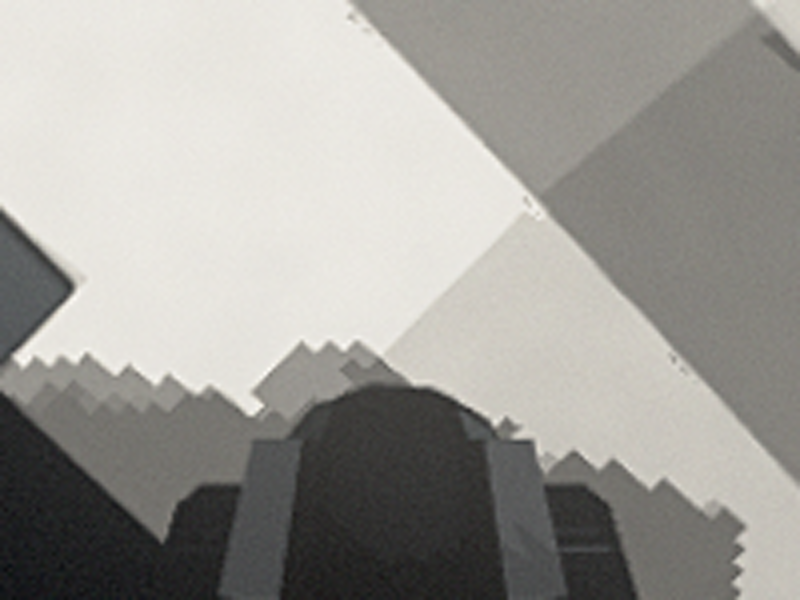

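Request:
apply_moves([
  {"x": 0, "y": 0.1, "z": 0, "ax": 0, "ay": -0.15, "az": 0, "grip": 1},
  {"x": 0, "y": 0.1, "z": 0, "ax": 0, "ay": -0.3, "az": 0, "grip": 1},
  {"x": 0, "y": 0.1, "z": 0, "ax": 0, "ay": -0.45, "az": 0, "grip": 1},
  {"x": 0, "y": 0.1, "z": 0, "ax": 0, "ay": -0.6, "az": 0, "grip": 1},
  {"x": 0, "y": 0.1, "z": 0, "ax": 0, "ay": -0.72, "az": 0, "grip": 1},
  {"x": 0, "y": 0.1, "z": 0, "ax": 0, "ay": -0.79, "az": 0, "grip": 1},
  {"x": 0, "y": 0.1, "z": 0, "ax": 0, "ay": -0.79, "az": 0, "grip": 1},
])

```text
time_s: 13.4
eef_pos: [0.4955, 0.1545, 0.0768]
eef_rot: [-0.706, 0.708, -0.004, 0.004]
wrist_force: [-6.4, -3.9, 9.6]
opening: 0.179
```

```bash
python3 - <<'E'
from h import *
show();print(ctrl.get_obs()['torque'],np.arctan2(toolR().as_matrix()[1,0],toolR().as_matrix()[0,0]))
im=vision.camera('wrist');cv2.imwrite('pics/w10.png',im[:,:,::-1])
E
```

```text
t 13.4 p [0.4955 0.1545 0.0768] q [ 0.074  0.235  1.857 -0.002  1.048  0.087] F [-6.4 -3.9  9.6] op 0.179
[[1.0, 0.001, 0.012], [-0.012, -0.002, 1.0], [0.001, -1.0, -0.002]]
[-0.56198612  1.03065444 -0.18423727] -0.011819314432519455
```

View pics/w10.png

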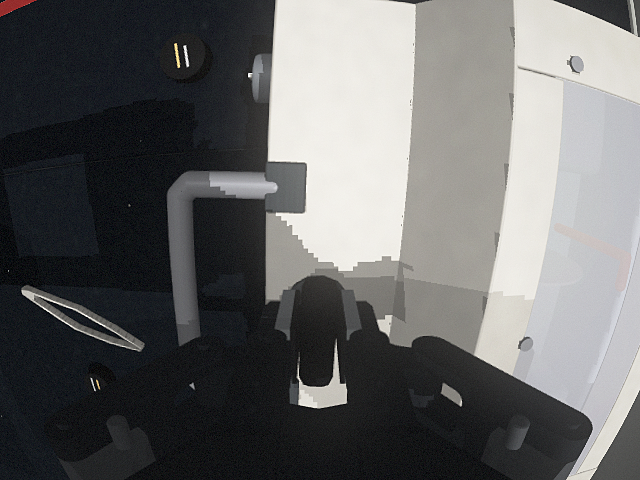

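Request:
apply_moves([
  {"x": 0, "y": 0, "z": 0, "ax": 0, "ay": 0, "az": 0, "grip": 0.7},
  {"x": 0, "y": 0, "z": 0, "ax": 0, "ay": 0, "az": 0, "grip": 0.7},
  {"x": 0, "y": -0.5, "z": 0, "ax": 0, "ay": 0, "az": 0, "grip": 0.7},
  {"x": 0, "y": -2, "z": 0, "ax": 0, "ay": 0, "az": 0, "grip": 0.7},
  {"x": 0, "y": -5, "z": 0, "ax": 0, "ay": 0, "az": 0, "grip": 0.7},
  {"x": 0, "y": -8, "z": 0, "ax": 0, "ay": 0, "az": 0, "grip": 0.7},
  {"x": 0, "y": -8, "z": 0, "ax": 0, "ay": 0, "az": 0, "grip": 0.7},
])

```text
time_s: 14.32
eef_pos: [0.4979, 0.1549, 0.1605]
eef_rot: [-0.707, 0.707, -0.002, 0.007]
wrist_force: [0.1, -0.2, -0.4]
opening: 0.3
```

```bash
python3 - <<'E'
from h import *
show()
measure('wrist',["fastener_grip","hood_handle"],'w11','w11')
E
```

```text
t 14.32 p [0.4979 0.1549 0.1605] q [ 0.075  0.117  1.802 -0.002  1.215  0.088] F [ 0.1 -0.2 -0.4] op 0.3
[[1.0, 0.007, 0.012], [-0.012, -0.001, 1.0], [0.007, -1.0, -0.001]]
w11 hood_handle 0.94 [221.9 246.6]
```

View pics/w11.png

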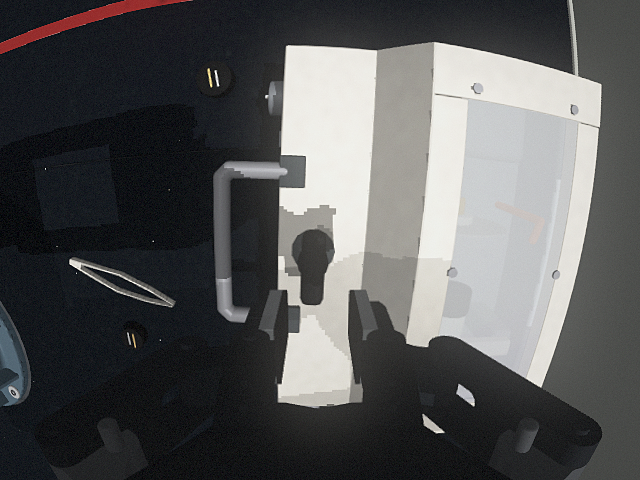

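```bash
python3 - <<'E'
from h import *
move_to([.4358,.158,.16],Rd(-.06));move_to([.4358,.158,.053],Rd(-.06))
E
```

```text
dxyz cm [-5.93 -0.35  0.26] rot [0.002 0.048 0.   ]
dxyz cm [-5.93 10.35  0.28] rot [0.002 0.048 0.   ]
```

Request:
apply_moves([
  {"x": -2.5, "y": 0, "z": 0.1, "ax": 0, "ay": 0.02, "az": 0, "grip": 0.7},
  {"x": -5, "y": 0, "z": 0.2, "ax": 0, "ay": 0.048, "az": 0, "grip": 0.7},
  {"x": -5.9, "y": 0, "z": 0.3, "ax": 0, "ay": 0.048, "az": 0, "grip": 0.7},
  {"x": -5.9, "y": 1.5, "z": 0.3, "ax": 0, "ay": 0.048, "az": 0, "grip": 0.7},
  {"x": -5.9, "y": 3, "z": 0.3, "ax": 0, "ay": 0.048, "az": 0, "grip": 0.7},
  {"x": -5.9, "y": 3, "z": 0.3, "ax": 0, "ay": 0.048, "az": 0, "grip": 0.7},
])

```text
time_s: 15.22
eef_pos: [0.4351, 0.158, 0.1243]
eef_rot: [-0.706, 0.708, -0.023, 0.02]
wrist_force: [-0.3, -0.1, -0.1]
opening: 0.296
```

```bash
python3 - <<'E'
from h import *
show()
measure('wrist',["hood_handle"],'w12','w12')
move_to([.4358,.158,.053],Rd(-.06))
P=vision.camera_params('wrist')
for y in(-.04,0,.04): print(proj('wrist',P,np.array([.4358,.158,.085])+[-.06*-y,y,0]))
E
```

```text
t 15.22 p [0.4351 0.158  0.1243] q [ 0.092  0.043  1.964 -0.002  1.139  0.154] F [-0.3 -0.1 -0.1] op 0.296
[[0.998, -0.004, 0.061], [-0.061, -0.002, 0.998], [-0.004, -1.0, -0.002]]
w12 hood_handle 0.58 [321.5 265.4]
dxyz cm [-0.03  7.29 -0.01] rot [ 0.002 -0.001 -0.001]
[317.17551486 331.05050046]
[317.11876656 268.45285552]
[317.0696166  197.45880483]
```

View pics/w12.png

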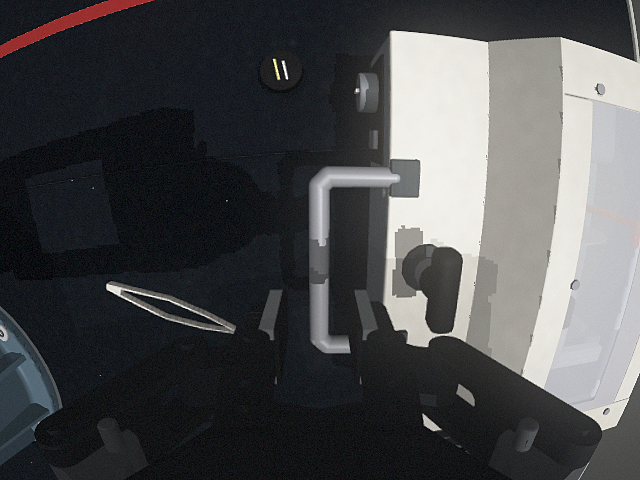

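Request:
apply_moves([
  {"x": 0, "y": 2, "z": 0, "ax": 0, "ay": 0, "az": 0, "grip": 0.7},
  {"x": 0, "y": 4, "z": 0, "ax": 0, "ay": 0, "az": 0, "grip": 0.7},
  {"x": 0, "y": 6, "z": 0, "ax": 0, "ay": 0, "az": 0, "grip": 0.7},
  {"x": 0, "y": 7.1, "z": 0, "ax": 0, "ay": 0, "az": 0, "grip": 0.7},
  {"x": 0, "y": 7.1, "z": 0, "ax": 0, "ay": 0, "az": 0, "grip": 1},
  {"x": 0, "y": 7.1, "z": 0, "ax": 0, "ay": 0, "az": 0, "grip": 1},
  {"x": 0, "y": 7.1, "z": 0, "ax": 0, "ay": 0, "az": 0, "grip": 1},
])

```text
time_s: 16.2
eef_pos: [0.4354, 0.158, 0.0548]
eef_rot: [-0.706, 0.708, -0.022, 0.02]
wrist_force: [-3.7, -1.1, -4.0]
opening: 0.105
```

```bash
python3 - <<'E'
from h import *
show()
measure('scene',[],'x','s13')
im=cv2.imread('pics/s13.png');cv2.imwrite('pics/s13z.png',cv2.resize(im[140:240,210:360],None,fx=5,fy=5,interpolation=2))
E
```

```text
t 16.2 p [0.4354 0.158  0.0548] q [ 9.200e-02  1.620e-01  2.003e+00 -2.000e-03  9.790e-01  1.540e-01] F [-3.7 -1.1 -4. ] op 0.105
[[0.998, -0.003, 0.06], [-0.06, -0.002, 0.998], [-0.002, -1.0, -0.002]]
```

View pics/s13z.png

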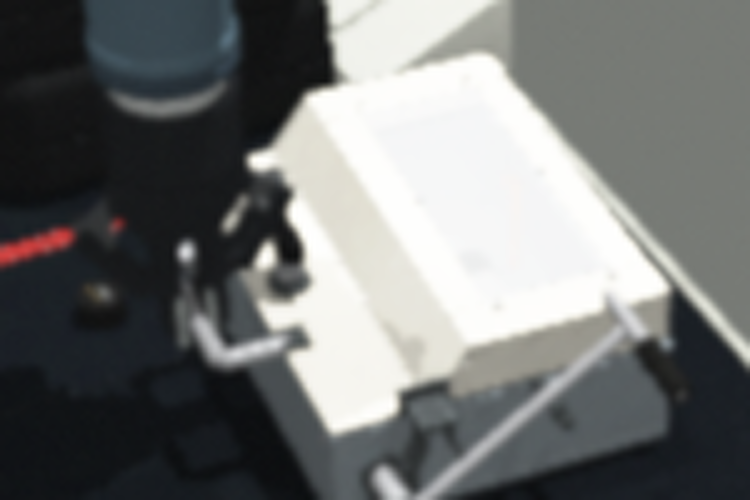

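Request:
apply_moves([
  {"x": 0.03, "y": -1.2, "z": 0, "ax": 0, "ay": 0, "az": 0, "grip": 1},
  {"x": 0.12, "y": -2.4, "z": 0, "ax": 0, "ay": 0, "az": 0, "grip": 1},
  {"x": 0.27, "y": -3.59, "z": 0, "ax": 0, "ay": 0, "az": 0, "grip": 1},
  {"x": 0.48, "y": -4.77, "z": 0, "ax": 0, "ay": 0, "az": 0, "grip": 1},
])

```text
time_s: 16.75
eef_pos: [0.4402, 0.1577, 0.1035]
eef_rot: [-0.706, 0.708, -0.022, 0.02]
wrist_force: [-0.7, -1.2, -5.9]
opening: 0.104
```

```bash
python3 - <<'E'
from h import *
show()
measure('scene',[],'x','s14')
im=cv2.imread('pics/s14.png');cv2.imwrite('pics/s14z.png',cv2.resize(im[140:240,210:360],None,fx=5,fy=5,interpolation=2))
E
```

```text
t 16.75 p [0.4402 0.1577 0.1035] q [ 0.091  0.086  1.968 -0.002  1.091  0.152] F [-0.7 -1.2 -5.9] op 0.104
[[0.998, -0.003, 0.06], [-0.06, -0.002, 0.998], [-0.003, -1.0, -0.002]]
```

View pics/s14z.png

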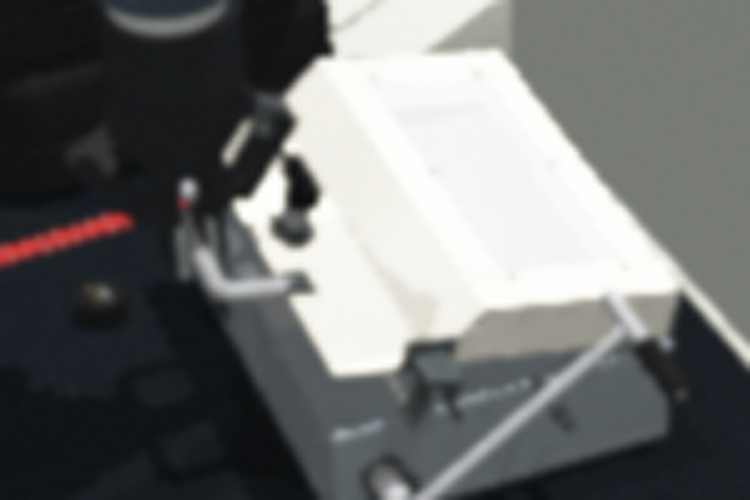

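Request:
apply_moves([
  {"x": 0.28, "y": -1.17, "z": 0, "ax": 0, "ay": 0, "az": 0, "grip": 1},
  {"x": 0.59, "y": -2.32, "z": 0, "ax": 0, "ay": 0, "az": 0, "grip": 1},
  {"x": 1.41, "y": -4.58, "z": 0, "ax": 0, "ay": 0, "az": 0, "grip": 1},
  {"x": 2.46, "y": -6.74, "z": 0, "ax": 0, "ay": 0, "az": 0, "grip": 1},
  {"x": 3.71, "y": -8.78, "z": 0, "ax": 0, "ay": 0, "az": 0, "grip": 1},
  {"x": 5.16, "y": -10.69, "z": 0, "ax": 0, "ay": 0, "az": 0, "grip": 1},
  {"x": 6.8, "y": -12.45, "z": 0, "ax": 0, "ay": 0, "az": 0, "grip": 1},
  {"x": 8.6, "y": -14.03, "z": 0, "ax": 0, "ay": 0, "az": 0, "grip": 1},
  {"x": 10.55, "y": -15.43, "z": 0, "ax": 0, "ay": 0, "az": 0, "grip": 1},
  {"x": 11.8, "y": -16.15, "z": 0, "ax": 0, "ay": 0, "az": 0, "grip": 1},
  {"x": 13.07, "y": -16.84, "z": 0, "ax": 0, "ay": 0, "az": 0, "grip": 1},
  {"x": 13.07, "y": -16.84, "z": 0, "ax": 0, "ay": 0, "az": 0, "grip": 1},
])

```text
time_s: 18.3
eef_pos: [0.5729, 0.1498, 0.2768]
eef_rot: [-0.706, 0.708, -0.021, 0.022]
wrist_force: [-6.2, -3.0, 9.3]
opening: 0.098
```

```bash
python3 - <<'E'
from h import *
show()
measure('scene',[],'x','s15');measure('side',[],'x','d15')
im=cv2.imread('pics/s15.png');cv2.imwrite('pics/s15z.png',cv2.resize(im[90:240,180:380],None,fx=4,fy=4,interpolation=2))
E
```

```text
t 18.3 p [0.5729 0.1498 0.2768] q [ 0.057  0.176  1.494 -0.003  1.47   0.118] F [-6.2 -3.   9.3] op 0.098
[[0.998, 0.001, 0.06], [-0.06, -0.003, 0.998], [0.002, -1.0, -0.003]]
```

View pics/s15z.png

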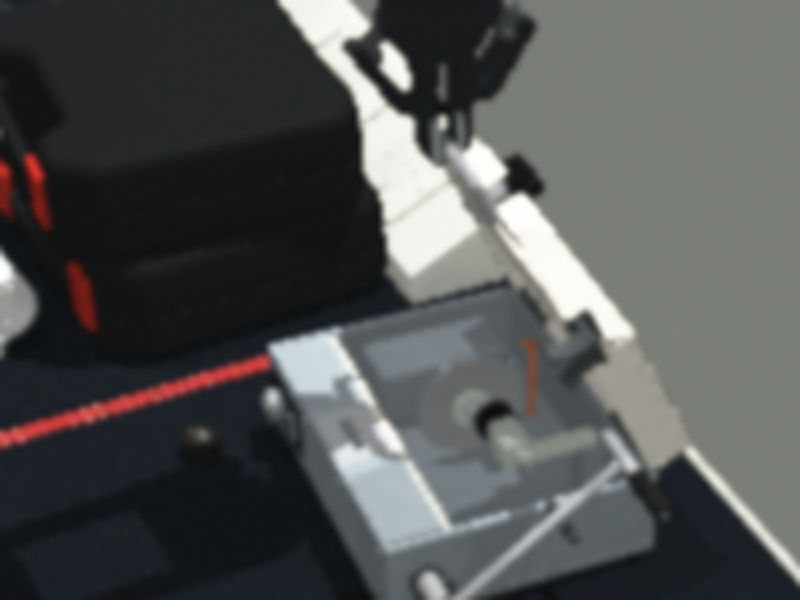

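View pics/d15.png

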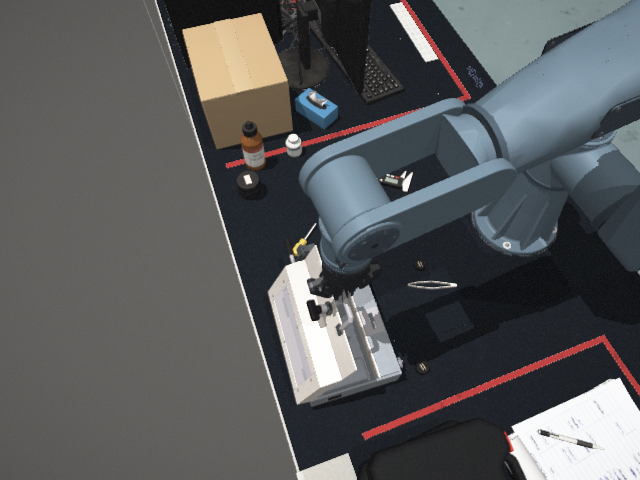

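Request:
apply_moves([
  {"x": 0, "y": 0, "z": 0, "ax": 0, "ay": 0, "az": 0, "grip": 0.7},
  {"x": 0, "y": 0, "z": 0, "ax": 0, "ay": 0, "az": 0, "grip": 0.7},
  {"x": 0, "y": -2, "z": 0, "ax": 0, "ay": 0, "az": 0, "grip": 0.7},
  {"x": 0, "y": -5, "z": 0, "ax": 0, "ay": 0, "az": 0, "grip": 0.7},
  {"x": 0, "y": -8, "z": -2, "ax": 0, "ay": 0, "az": 0, "grip": 0.6},
  {"x": 0, "y": -9, "z": -6, "ax": 0, "ay": 0.1, "az": 0, "grip": 0.6},
  {"x": 0, "y": -9, "z": -10, "ax": 0, "ay": 0.27, "az": 0, "grip": 0.6},
  {"x": 0.6, "y": -9, "z": -15, "ax": 0, "ay": 0.45, "az": 0, "grip": 0.6},
  {"x": 1.5, "y": -9, "z": -20, "ax": 0, "ay": 0.63, "az": 0, "grip": 0.6},
  {"x": 3, "y": -9, "z": -21, "ax": 0, "ay": 0.81, "az": 0, "grip": 0.6},
  {"x": 3, "y": -9, "z": -21, "ax": 0, "ay": 0.99, "az": 0, "grip": 0.6},
  {"x": 3, "y": -9, "z": -21, "ax": 0, "ay": 1.17, "az": 0, "grip": 0.6},
])

```text
time_s: 19.9
eef_pos: [0.5901, -0.0618, 0.3674]
eef_rot: [-0.576, 0.577, -0.409, 0.411]
wrist_force: [1.7, 0.2, 0.9]
opening: 0.403
```

```bash
python3 - <<'E'
from h import *
show()
move_to([.6216,-.064,.30],Rd(-3.2))
im=vision.camera('scene');cv2.imwrite('pics/s16.png',im[:,:,::-1])
E
```

```text
t 19.9 p [ 0.5901 -0.0618  0.3674] q [-0.303  0.141  1.357 -0.002  1.641  0.934] F [1.7 0.2 0.9] op 0.403
[[0.328, 0.002, 0.945], [-0.945, -0.003, 0.328], [0.003, -1.0, 0.001]]
dxyz cm [1.22 6.75 2.9 ] rot [-4.000e-03  1.963e+00  1.000e-03]
```

View pics/s16.png

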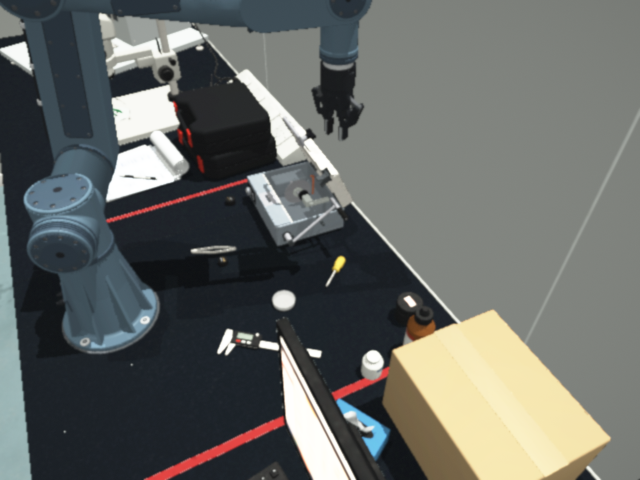

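Request:
apply_moves([
  {"x": 0.2, "y": 0, "z": 0.5, "ax": 0, "ay": 0.18, "az": 0, "grip": 0.6},
  {"x": 0.4, "y": 0, "z": 1, "ax": 0, "ay": 0.36, "az": 0, "grip": 0.6},
  {"x": 0.6, "y": 0, "z": 1.5, "ax": 0, "ay": 0.54, "az": 0, "grip": 0.6},
  {"x": 0.8, "y": 1, "z": 2, "ax": 0, "ay": 0.72, "az": 0, "grip": 0.6},
  {"x": 1.2, "y": 2, "z": 2.9, "ax": 0, "ay": 0.9, "az": 0, "grip": 0.6},
  {"x": 1.2, "y": 3, "z": 2.9, "ax": 0, "ay": 1.08, "az": 0, "grip": 0.6},
  {"x": 1.2, "y": 4, "z": 2.9, "ax": 0, "ay": 1.26, "az": 0, "grip": 0.6},
  {"x": 1.2, "y": 5, "z": 2.9, "ax": 0, "ay": 1.44, "az": 0, "grip": 0.6},
  {"x": 1.2, "y": 6, "z": 2.9, "ax": 0, "ay": 1.62, "az": 0, "grip": 0.6},
  {"x": 1.2, "y": 6.7, "z": 2.9, "ax": 0, "ay": 1.8, "az": 0, "grip": 0.6},
  {"x": 1.2, "y": 6.7, "z": 2.9, "ax": 0, "ay": 1.96, "az": 0, "grip": 0.6},
  {"x": 1.2, "y": 6.7, "z": 2.9, "ax": 0, "ay": 1.96, "az": 0, "grip": 0.6},
])

```text
time_s: 21.45
eef_pos: [0.6218, -0.0638, 0.3007]
eef_rot: [0.02, -0.022, -0.706, 0.708]
wrist_force: [-0.6, 0.1, 0.0]
opening: 0.398
```

```bash
python3 - <<'E'
from h import *
show()
measure('wrist',["prop_grip","prop_bar","prop_notch"],'w17','w17')
P=vision.camera_params('wrist');print(proj('wrist',P,[.6216,-.0619,.1354]))
l=[o for o in loadobs() if o['q']=='prop_grip' and o['cam']=='wrist'];print(tri([ray('wrist',o['P'],o['xy']) for o in l]))
move_to([.6216,-.064,.10],Rd(-3.2))
E
```

```text
t 21.45 p [ 0.6218 -0.0638  0.3007] q [-2.910e-01  2.360e-01  1.377e+00 -2.000e-03  1.526e+00  2.909e+00] F [-0.6  0.1  0. ] op 0.398
[[-0.998, 0.003, -0.058], [0.058, -0.003, -0.998], [-0.003, -1.0, 0.003]]
w17 prop_grip 0.68 [317.7 224.5]
w17 prop_bar 0.78 [323.4 290.8]
w17 prop_bar 0.36 [317.2 226.5]
w17 prop_notch 0.82 [348.7 330.4]
[318.52351972 222.70402585]
(array([ 0.62169731, -0.06112486,  0.1359916 ]), [np.float64(0.001238792224412194), np.float64(0.0010681345965925617), np.float64(0.0010773828045547921)])
dxyz cm [ 0.06 20.08 -0.04] rot [-0.003 -0.001 -0.003]
```

View pics/w17.png

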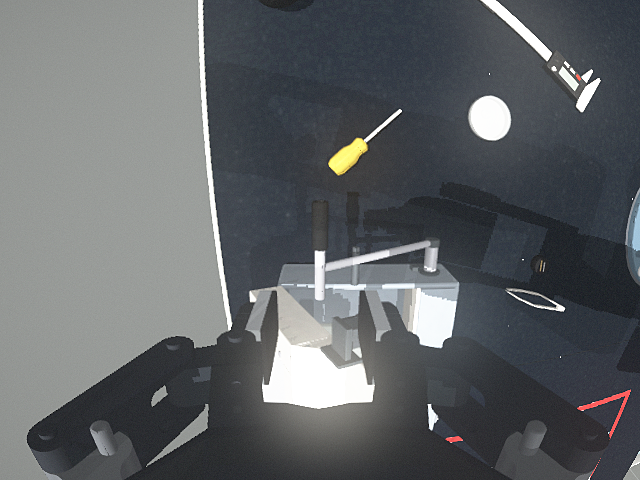

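Request:
apply_moves([
  {"x": 0, "y": 4, "z": 0, "ax": 0, "ay": 0, "az": 0, "grip": 0.6},
  {"x": 0, "y": 9, "z": 0, "ax": 0, "ay": 0, "az": 0, "grip": 0.6},
  {"x": 0, "y": 14, "z": 0, "ax": 0, "ay": 0, "az": 0, "grip": 0.6},
  {"x": 0.05, "y": 18, "z": 0, "ax": 0, "ay": 0, "az": 0, "grip": 0.6},
  {"x": 0.05, "y": 20, "z": 0, "ax": 0, "ay": 0, "az": 0, "grip": 0.6},
  {"x": 0.05, "y": 20, "z": 0, "ax": 0, "ay": 0, "az": 0, "grip": 0.6},
  {"x": 0.05, "y": 20, "z": 0, "ax": 0, "ay": 0, "az": 0, "grip": 1},
  {"x": 0.05, "y": 20, "z": 0, "ax": 0, "ay": 0, "az": 0, "grip": 1},
  {"x": 0.05, "y": 20, "z": 0, "ax": 0, "ay": 0, "az": 0, "grip": 1},
])

```text
time_s: 22.78
eef_pos: [0.6217, -0.0646, 0.1016]
eef_rot: [0.02, -0.022, -0.706, 0.708]
wrist_force: [-3.2, -0.7, -2.6]
opening: 0.158
```

```bash
python3 - <<'E'
from h import *
show()
im=vision.camera('wrist');cv2.imwrite('pics/w18.png',im[:,:,::-1])
# plan: tool centre of grip at d=-.035; saw-x dir
R0=toolR();p0=ctrl.get_obs()['eef_pos']
g=p0+R0.apply([0,-.035,0]);print('grip pt',g)
Rz=Ro.from_euler('z',-.06)
org=np.array([.5905,.1487,0]);s=Rz.inv().apply(g-org);print('saw frame',s)
a0=np.arctan2(s[2]-.045,s[0]+.09);r=np.hypot(s[2]-.045,s[0]+.09);print('theta',a0-.45,'r',r)
for th in np.linspace(a0-.45,.70,9)[1:]:
    a=th+.45;gg=Rz.apply([-.09+r*np.cos(a),s[1],.045+r*np.sin(a)])+org
    # rotate about saw y by -(a-a0): (x,z) ccw
    Rr=Ro.from_rotvec(-(a-a0)*Rz.apply([0,1,0]))*R0
    tcp=gg-Rr.apply([0,-.035,0])
    print(round(th,3),(R0.inv().apply(tcp-p0)*100).round(2),(R0.inv()*Rr).as_rotvec().round(3))
E
```

```text
t 22.77 p [ 0.6217 -0.0646  0.1016] q [-0.292  0.408  1.569 -0.003  1.161  2.91 ] F [-3.2 -0.7 -2.6] op 0.158
[[-0.998, 0.003, -0.059], [0.059, -0.004, -0.998], [-0.003, -1.0, 0.003]]
grip pt [ 0.62170235 -0.06452289  0.13652595]
saw frame [ 0.0439319  -0.21096819  0.13652595]
theta 0.14948206669516334 r 0.16221822756157522
0.218 [ 0.42 -0.91  0.  ] [0.    0.    0.069]
0.287 [ 0.9  -1.79  0.01] [0.    0.    0.138]
0.356 [ 1.43 -2.63  0.01] [0.    0.001 0.206]
0.425 [ 2.03 -3.44  0.01] [0.    0.001 0.275]
0.494 [ 2.68 -4.2   0.01] [0.    0.001 0.344]
0.562 [ 3.38 -4.91  0.01] [0.    0.001 0.413]
0.631 [ 4.13 -5.58  0.02] [0.    0.002 0.482]
0.7 [ 4.92 -6.19  0.02] [0.001 0.002 0.551]
```

View pics/w18.png

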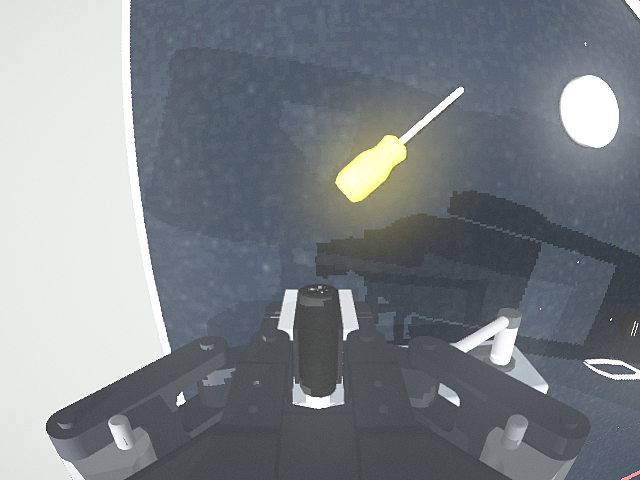

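Request:
apply_moves([
  {"x": 0.2, "y": -0.45, "z": 0, "ax": 0, "ay": 0, "az": 0.035, "grip": 1},
  {"x": 0.42, "y": -0.91, "z": 0, "ax": 0, "ay": 0, "az": 0.069, "grip": 1},
  {"x": 0.9, "y": -1.79, "z": 0, "ax": 0, "ay": 0, "az": 0.138, "grip": 1},
  {"x": 1.43, "y": -2.63, "z": 0, "ax": 0, "ay": 0, "az": 0.206, "grip": 1},
  {"x": 2.03, "y": -3.44, "z": 0, "ax": 0, "ay": 0, "az": 0.275, "grip": 1},
  {"x": 2.68, "y": -4.2, "z": 0, "ax": 0, "ay": 0, "az": 0.344, "grip": 1},
  {"x": 3.38, "y": -4.91, "z": 0, "ax": 0, "ay": 0, "az": 0.413, "grip": 1},
  {"x": 4.13, "y": -5.58, "z": 0, "ax": 0, "ay": 0, "az": 0.482, "grip": 1},
  {"x": 4.5, "y": -5.88, "z": 0, "ax": 0, "ay": 0, "az": 0.515, "grip": 1},
  {"x": 4.8, "y": -6.1, "z": 0, "ax": 0, "ay": 0, "az": 0.54, "grip": 1},
  {"x": 4.8, "y": -6.1, "z": 0, "ax": 0, "ay": 0, "az": 0.54, "grip": 1},
])

```text
time_s: 24.2
eef_pos: [0.5733, -0.0618, 0.1628]
eef_rot: [-0.17, -0.21, -0.674, 0.688]
wrist_force: [-2.5, -0.9, -3.9]
opening: 0.152
```

```bash
cat >> h.py <<'E'
def rod():
    g=ctrl.get_obs()['eef_pos']+toolR().apply([0,-.035,0])
    s=Ro.from_euler('z',-.06).inv().apply(g-np.array([.5905,.1487,0]));print('grip',g.round(4),'rod',np.arctan2(s[2]-.045,s[0]+.09)-.45,'r',np.hypot(s[2]-.045,s[0]+.09))
E
python3 - <<'E'
from h import *
show();rod()
for n in('scene','side'):
    im=vision.camera(n);cv2.imwrite(f'pics/{n}19.png',im[:,:,::-1])
im=cv2.imread('pics/scene19.png');cv2.imwrite('pics/s19z.png',cv2.resize(im[90:240,230:380],None,fx=4,fy=4,interpolation=2))
E
```

```text
t 24.2 p [ 0.5733 -0.0618  0.1628] q [-0.42  -0.084  2.111  0.313  0.622  2.571] F [-2.5 -0.9 -3.9] op 0.152
[[-0.854, 0.517, -0.06], [0.049, -0.034, -0.998], [-0.518, -0.856, 0.004]]
grip [ 0.5553 -0.0606  0.1927] rod 0.6928630583629629 r 0.16233248669942835
```

View pics/s19z.png

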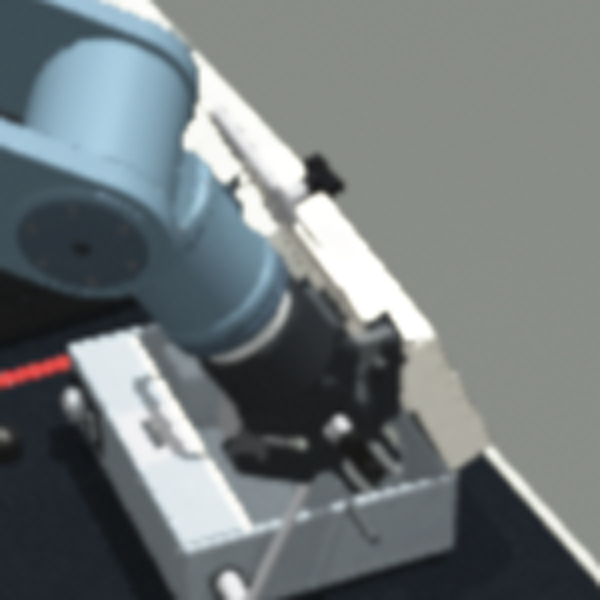

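Request:
apply_moves([
  {"x": 0.1, "y": 0, "z": 0, "ax": 0, "ay": 0, "az": 0.01, "grip": 1},
  {"x": 0.1, "y": 0, "z": 0, "ax": 0, "ay": 0, "az": 0, "grip": 0.6},
  {"x": 0.05, "y": 0, "z": 0, "ax": 0, "ay": 0, "az": 0, "grip": 0.6},
  {"x": 0.05, "y": 0, "z": 0, "ax": 0, "ay": 0, "az": 0, "grip": 0.6},
  {"x": 0.05, "y": -2, "z": 0, "ax": 0, "ay": 0, "az": 0, "grip": 0.6},
  {"x": 0.05, "y": -5, "z": 0, "ax": 0, "ay": 0, "az": 0, "grip": 0.6},
  {"x": 0.05, "y": -9, "z": 1, "ax": 0, "ay": 0, "az": 0, "grip": 0.6},
  {"x": 0.05, "y": -12, "z": 1, "ax": 0, "ay": 0, "az": -0.1, "grip": 0.6},
  {"x": 0.05, "y": -12, "z": 1, "ax": 0, "ay": 0, "az": -0.2, "grip": 0.6},
])

```text
time_s: 25.42
eef_pos: [0.5114, -0.0686, 0.2689]
eef_rot: [-0.101, -0.142, -0.69, 0.702]
wrist_force: [-0.0, 0.0, 0.4]
opening: 0.405
```

```bash
python3 - <<'E'
from h import *
show()
measure('wrist',["prop_grip","prop_bar","prop_notch"],'w20','w20')
P=vision.camera_params('wrist');Rz=Ro.from_euler('z',-.06);org=np.array([.5905,.1487,0])
for th in(.55,.6,.62,.65,.686): print(th,[proj('wrist',P,Rz.apply([-.09+.1615*np.cos(th+.45),y,.045+.1615*np.sin(th+.45)])+org).round(1) for y in(-.209,-.230)])
im=vision.camera('scene');cv2.imwrite('pics/s20.png',im[:,:,::-1]);cv2.imwrite('pics/s20z.png',cv2.resize(im[90:240,230:380,::-1],None,fx=4,fy=4,interpolation=2))
E
```

```text
t 25.43 p [ 0.5114 -0.0686  0.2689] q [-0.445 -0.258  1.968  0.136  1.111  2.715] F [-0.   0.   0.4] op 0.405
[[-0.939, 0.338, -0.06], [0.055, -0.027, -0.998], [-0.339, -0.941, 0.006]]
w20 prop_grip 0.65 [296.5 264.1]
w20 prop_bar 0.78 [301.3 343.6]
w20 prop_notch 0.86 [228.  346.8]
0.55 [array([273.8, 254.5]), array([272.9, 226.2])]
0.6 [array([279.9, 257.1]), array([279.1, 228.2])]
0.62 [array([282.5, 258.2]), array([281.8, 229.1])]
0.65 [array([286.8, 259.8]), array([286.2, 230.3])]
0.686 [array([292.2, 261.7]), array([291.7, 231.7])]
```

View pics/w20.png

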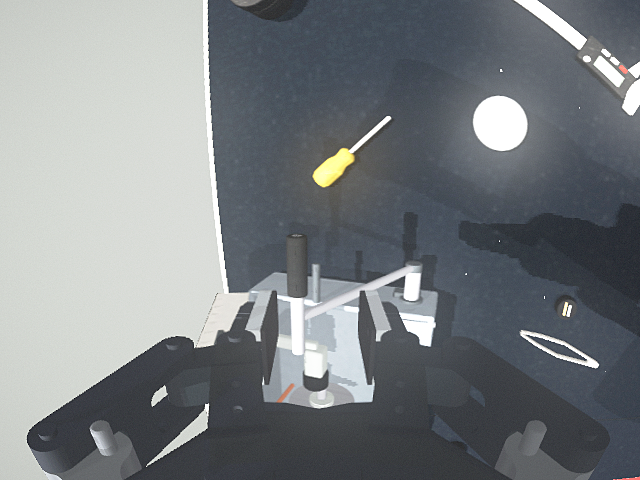

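View pics/s20z.png

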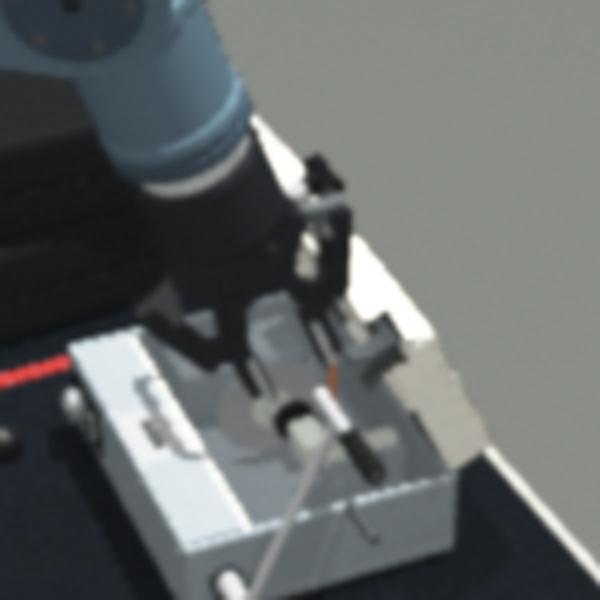

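```bash
python3 - <<'E'
from h import *
move_to([.50,.06,.38],Rd(-3.2+1.6))
E
```

```text
dxyz cm [ -2.25 -11.57 -12.6 ] rot [-0.276 -1.582 -0.264]
```

Request:
apply_moves([
  {"x": -0.3, "y": -2.5, "z": -0.5, "ax": -0.02, "ay": -0.13, "az": -0.02, "grip": 0.6},
  {"x": -0.5, "y": -5, "z": -1.5, "ax": -0.05, "ay": -0.3, "az": -0.05, "grip": 0.6},
  {"x": -0.8, "y": -7.5, "z": -3, "ax": -0.08, "ay": -0.47, "az": -0.08, "grip": 0.6},
  {"x": -1.1, "y": -9.5, "z": -5, "ax": -0.11, "ay": -0.64, "az": -0.11, "grip": 0.6},
  {"x": -1.4, "y": -11, "z": -7, "ax": -0.14, "ay": -0.81, "az": -0.14, "grip": 0.6},
  {"x": -1.7, "y": -11.5, "z": -9, "ax": -0.17, "ay": -0.98, "az": -0.165, "grip": 0.6},
  {"x": -2, "y": -11.5, "z": -11, "ax": -0.2, "ay": -1.15, "az": -0.19, "grip": 0.6},
  {"x": -2.25, "y": -11.5, "z": -12.5, "ax": -0.23, "ay": -1.32, "az": -0.22, "grip": 0.6},
  {"x": -2.25, "y": -11.5, "z": -12.5, "ax": -0.26, "ay": -1.49, "az": -0.25, "grip": 0.6},
  {"x": -2.25, "y": -11.5, "z": -12.5, "ax": -0.276, "ay": -1.58, "az": -0.264, "grip": 0.65},
  {"x": -2.25, "y": -11.5, "z": -12.5, "ax": -0.276, "ay": -1.58, "az": -0.264, "grip": 0.65},
])

```text
time_s: 27.05
eef_pos: [0.4997, 0.0594, 0.3781]
eef_rot: [0.492, -0.492, 0.509, -0.507]
wrist_force: [0.3, -0.2, -0.7]
opening: 0.347
```

```bash
python3 - <<'E'
from h import *
show()
move_to([.555,.1505,.38],Rd(-.06))
measure('wrist',["hood_handle"],'w21','w21')
E
```

```text
t 27.05 p [0.4997 0.0594 0.3781] q [-1.190e-01 -6.900e-02  1.553e+00  1.000e-03  1.659e+00  1.484e+00] F [ 0.3 -0.2 -0.7] op 0.347
[[-0.032, -0.001, 1.0], [-0.999, 0.001, -0.032], [-0.001, -1.0, -0.001]]
dxyz cm [-9.28 -0.19  5.24] rot [ 0.    -1.542 -0.002]
w21 hood_handle 0.55 [171.2 146. ]
```

View pics/w21.png

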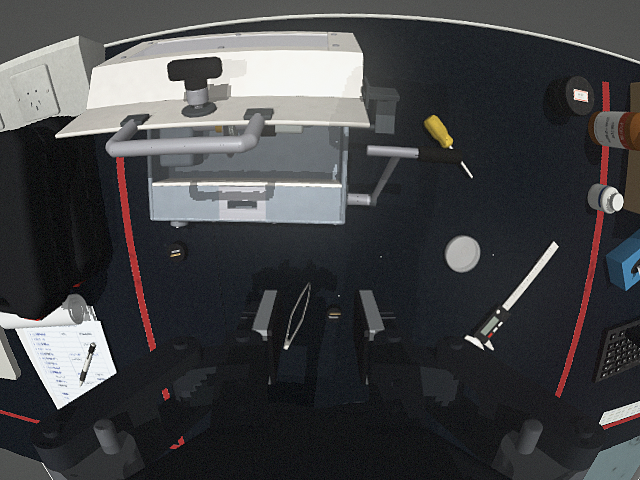

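```bash
python3 - <<'E'
from h import *
P=vision.camera_params('wrist');Rz=Ro.from_euler('z',-.06);org=np.array([.5905,.1487,0])
for th in (1.05,1.1,1.15,1.2):
    X=Rz.apply([.085-.24*np.cos(th),0,.085+.24*np.sin(th)])+org
    print(th,X.round(4),proj('wrist',P,X).round(1))
E
```

```text
1.05 [0.5561 0.1508 0.2932] [180.6 169.7]
1.1 [0.5667 0.1501 0.2989] [177.2 154.6]
1.15 [0.5775 0.1495 0.3041] [174.2 138.4]
1.2 [0.5885 0.1488 0.3087] [171.5 121.2]
```

Request:
apply_moves([
  {"x": -1, "y": 0, "z": 0.5, "ax": 0, "ay": -0.13, "az": 0, "grip": 0.65},
  {"x": -2, "y": 0, "z": 1, "ax": 0, "ay": -0.3, "az": 0, "grip": 0.65},
  {"x": -3, "y": 0, "z": 1.5, "ax": 0, "ay": -0.47, "az": 0, "grip": 0.65},
  {"x": -4, "y": 0, "z": 2, "ax": 0, "ay": -0.64, "az": 0, "grip": 0.65},
  {"x": -5, "y": 0, "z": 2.5, "ax": 0, "ay": -0.81, "az": 0, "grip": 0.65},
  {"x": -6, "y": 0, "z": 3, "ax": 0, "ay": -0.98, "az": 0, "grip": 0.65},
  {"x": -7, "y": 0, "z": 3.5, "ax": 0, "ay": -1.15, "az": 0, "grip": 0.65},
  {"x": -8, "y": 0, "z": 4, "ax": 0, "ay": -1.32, "az": 0, "grip": 0.65},
  {"x": -9, "y": 0, "z": 4.7, "ax": 0, "ay": -1.49, "az": 0, "grip": 0.65},
  {"x": -9.3, "y": 0, "z": 5.2, "ax": 0, "ay": -1.54, "az": 0, "grip": 0.65},
  {"x": -9.3, "y": 0, "z": 5.2, "ax": 0, "ay": -1.54, "az": 0, "grip": 0.65},
])

```text
time_s: 28.52
eef_pos: [0.5547, 0.1502, 0.3784]
eef_rot: [0.707, -0.706, 0.024, -0.023]
wrist_force: [-0.1, 0.3, 0.8]
opening: 0.348
```

```bash
python3 - <<'E'
from h import *
show()
measure('wrist',["hood_handle"],'w22','w22')
P=vision.camera_params('wrist');Rz=Ro.from_euler('z',-.06);org=np.array([.5905,.1487,0])
for th in (1.1,1.15,1.2):
    print(th,[proj('wrist',P,Rz.apply([.085-.24*np.cos(th),y,.085+.24*np.sin(th)])+org).round(1) for y in(-.045,0,.045)])
E
```

```text
t 28.52 p [0.5547 0.1502 0.3784] q [0.057 0.097 1.384 0.002 1.661 0.123] F [-0.1  0.3  0.8] op 0.348
[[0.998, -0.001, 0.066], [-0.066, 0.002, 0.998], [-0.001, -1.0, 0.001]]
w22 hood_handle 0.71 [345.1 248.3]
1.1 [array([335.4, 309.2]), array([336.1, 247.5]), array([336.4, 179.4])]
1.15 [array([351.4, 312.2]), array([353.1, 249.6]), array([354.2, 180.2])]
1.2 [array([368.2, 314.9]), array([370.9, 251.6]), array([372.8, 181.1])]
```

View pics/w22.png

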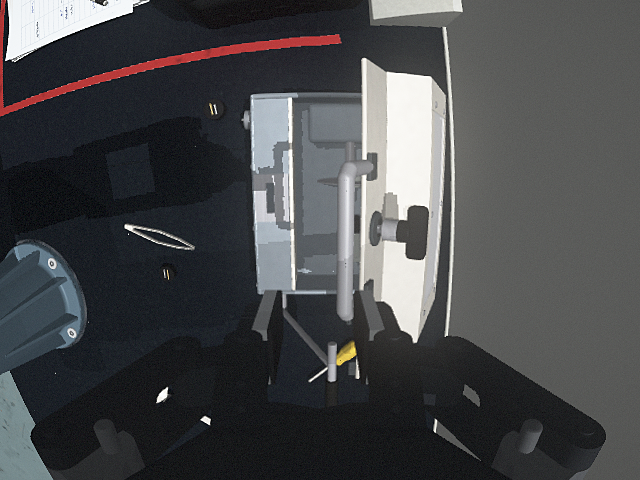

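Request:
apply_moves([
  {"x": 0.9, "y": 0, "z": 0, "ax": 0, "ay": 0, "az": 0, "grip": 0.67},
  {"x": 1.75, "y": 1, "z": 0.1, "ax": 0, "ay": 0.006, "az": 0, "grip": 0.67},
  {"x": 1.75, "y": 4, "z": 0.1, "ax": 0, "ay": 0.006, "az": 0, "grip": 0.67},
  {"x": 1.75, "y": 7, "z": 0.1, "ax": 0, "ay": 0.006, "az": 0, "grip": 0.67},
  {"x": 1.75, "y": 9.5, "z": 0.1, "ax": 0, "ay": 0.006, "az": 0, "grip": 0.67},
  {"x": 1.75, "y": 10.8, "z": 0.1, "ax": 0, "ay": 0.006, "az": 0, "grip": 0.67},
  {"x": 1.75, "y": 10.8, "z": 0.1, "ax": 0, "ay": 0.006, "az": 0, "grip": 0.67},
])

```text
time_s: 29.5
eef_pos: [0.5717, 0.1499, 0.2694]
eef_rot: [0.707, -0.706, 0.027, -0.025]
wrist_force: [0.2, 1.0, -0.1]
opening: 0.329
```

Request:
apply_moves([
  {"x": 0, "y": 0, "z": 0, "ax": 0, "ay": 0, "az": 0, "grip": 1},
  {"x": 0, "y": 0, "z": 0, "ax": 0, "ay": 0, "az": 0, "grip": 1},
  {"x": 0, "y": 0, "z": 0, "ax": 0, "ay": 0, "az": 0, "grip": 1},
])

```text
time_s: 29.88
eef_pos: [0.5722, 0.1499, 0.2706]
eef_rot: [0.707, -0.706, 0.026, -0.025]
wrist_force: [-1.7, -0.0, 4.2]
opening: 0.105
```

```bash
python3 - <<'E'
from h import *
show()
for th in (1.1,1.05,1.0,.95,.9,.87,.84,.82,.8,.785,.77): 
  a=1.125;print(th,(24*(np.cos(a)-np.cos(th))).round(2),(24*(np.sin(a)-np.sin(th))).round(2))
E
```

```text
t 29.88 p [0.5722 0.1499 0.2706] q [5.500e-02 1.790e-01 1.503e+00 1.000e-03 1.460e+00 1.270e-01] F [-1.7 -0.   4.2] op 0.105
[[0.997, -0.001, 0.072], [-0.072, 0.001, 0.997], [-0.001, -1.0, 0.001]]
1.1 -0.54 0.27
1.05 -1.59 0.84
1.0 -2.62 1.46
0.95 -3.61 2.13
0.9 -4.57 2.85
0.87 -5.13 3.31
0.84 -5.67 3.78
0.82 -6.03 4.11
0.8 -6.37 4.44
0.785 -6.63 4.69
0.77 -6.88 4.95
```

Request:
apply_moves([
  {"x": -0.54, "y": 0.27, "z": 0, "ax": 0, "ay": 0, "az": 0, "grip": 1},
  {"x": -1.05, "y": 0.55, "z": 0, "ax": 0, "ay": 0, "az": 0, "grip": 1},
  {"x": -1.59, "y": 0.84, "z": 0, "ax": 0, "ay": 0, "az": 0, "grip": 1},
  {"x": -2.1, "y": 1.15, "z": 0, "ax": 0, "ay": 0, "az": 0, "grip": 1},
  {"x": -2.62, "y": 1.46, "z": 0, "ax": 0, "ay": 0, "az": 0, "grip": 1},
  {"x": -3.12, "y": 1.79, "z": 0, "ax": 0, "ay": 0, "az": 0, "grip": 1},
  {"x": -3.61, "y": 2.13, "z": 0, "ax": 0, "ay": 0, "az": 0, "grip": 1},
  {"x": -4.09, "y": 2.49, "z": 0, "ax": 0, "ay": 0, "az": 0, "grip": 1},
  {"x": -4.57, "y": 2.85, "z": 0, "ax": 0, "ay": 0, "az": 0, "grip": 1},
  {"x": -5.13, "y": 3.31, "z": 0, "ax": 0, "ay": 0, "az": 0, "grip": 1},
  {"x": -5.13, "y": 3.31, "z": 0, "ax": 0, "ay": 0, "az": 0, "grip": 1},
])

```text
time_s: 31.25
eef_pos: [0.5192, 0.1532, 0.2362]
eef_rot: [0.707, -0.707, 0.027, -0.024]
wrist_force: [-2.9, -5.1, 0.4]
opening: 0.103
```

```bash
python3 - <<'E'
from h import *
show()
for n in('scene','wrist'):
    im=vision.camera(n);cv2.imwrite(f'pics/{n}23.png',im[:,:,::-1])
im=cv2.imread('pics/scene23.png');cv2.imwrite('pics/s23z.png',cv2.resize(im[110:250,230:370],None,fx=4,fy=4,interpolation=2))
E
```

```text
t 31.25 p [0.5192 0.1532 0.2362] q [0.067 0.093 1.668 0.    1.384 0.14 ] F [-2.9 -5.1  0.4] op 0.103
[[0.997, -0.004, 0.072], [-0.072, 0.0, 0.997], [-0.004, -1.0, -0.0]]
```

View pics/s23z.png

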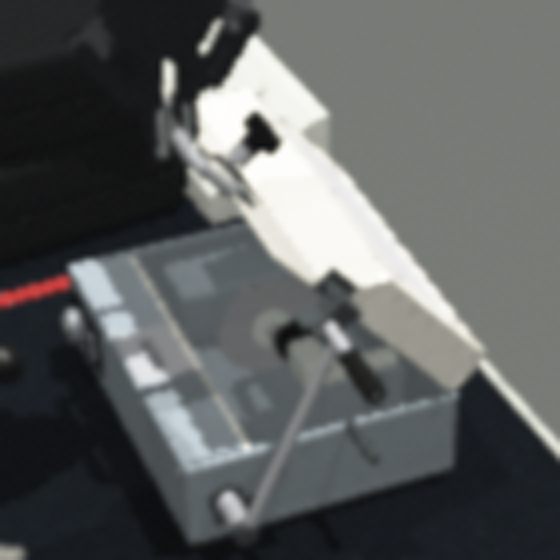

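View pics/wrist23.png

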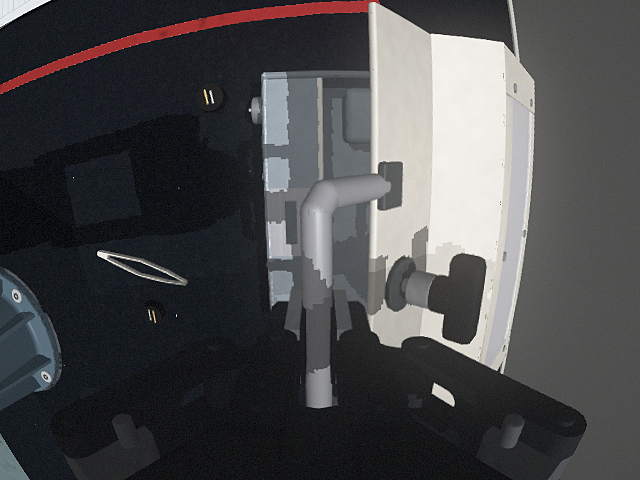

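Request:
apply_moves([
  {"x": -0.27, "y": 0.23, "z": 0, "ax": 0, "ay": 0, "az": 0, "grip": 1},
  {"x": -0.54, "y": 0.47, "z": 0, "ax": 0, "ay": 0, "az": 0, "grip": 1},
  {"x": -0.72, "y": 0.63, "z": 0, "ax": 0, "ay": 0, "az": 0, "grip": 1},
  {"x": -0.9, "y": 0.8, "z": 0, "ax": 0, "ay": 0, "az": 0, "grip": 1},
  {"x": -1.07, "y": 0.96, "z": 0, "ax": 0, "ay": 0, "az": 0, "grip": 1},
  {"x": -1.24, "y": 1.13, "z": 0, "ax": 0, "ay": 0, "az": 0, "grip": 1},
  {"x": -1.24, "y": 1.13, "z": 0, "ax": 0, "ay": 0, "az": 0, "grip": 1},
])

```text
time_s: 32.22
eef_pos: [0.506, 0.1541, 0.2246]
eef_rot: [-0.707, 0.707, -0.028, 0.023]
wrist_force: [-2.2, -5.1, 1.5]
opening: 0.106
```

```bash
python3 - <<'E'
from h import *
show()
for n in('scene','side'):
    im=vision.camera(n);cv2.imwrite(f'pics/{n}24.png',im[:,:,::-1])
im=cv2.imread('pics/scene24.png');cv2.imwrite('pics/s24z.png',cv2.resize(im[150:230,280:360],None,fx=7,fy=7,interpolation=2))
E
```

```text
t 32.23 p [0.506  0.1541 0.2246] q [7.100e-02 7.700e-02 1.710e+00 1.000e-03 1.362e+00 1.430e-01] F [-2.2 -5.1  1.5] op 0.106
[[0.997, -0.007, 0.072], [-0.072, 0.0, 0.997], [-0.007, -1.0, -0.0]]
```

View pics/s24z.png

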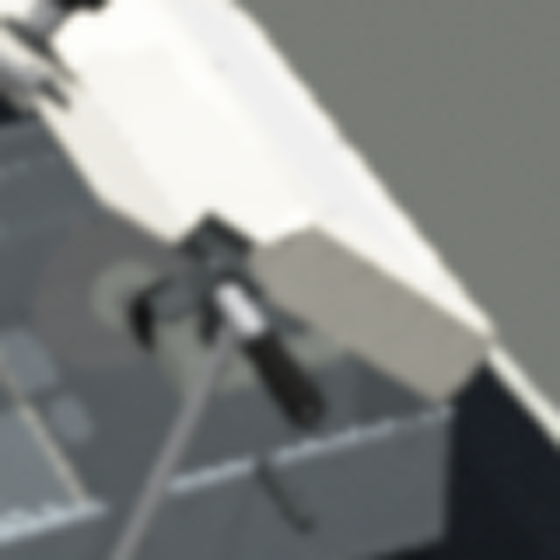

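Request:
apply_moves([
  {"x": -0.17, "y": 0.16, "z": 0, "ax": 0, "ay": 0, "az": 0, "grip": 1},
  {"x": -0.3, "y": 0.3, "z": 0, "ax": 0, "ay": 0, "az": 0, "grip": 1},
  {"x": -0.3, "y": 0.3, "z": 0, "ax": 0, "ay": 0, "az": 0, "grip": 1},
])

```text
time_s: 32.7
eef_pos: [0.5048, 0.1542, 0.2233]
eef_rot: [0.707, -0.707, 0.026, -0.025]
wrist_force: [2.1, -5.4, 7.0]
opening: 0.099
```

Request:
apply_moves([
  {"x": 0, "y": 0, "z": 0, "ax": 0, "ay": 0, "az": 0, "grip": 0.7},
  {"x": 0, "y": 0, "z": 0, "ax": 0, "ay": 0, "az": 0, "grip": 0.7},
  {"x": 0, "y": 0, "z": 0, "ax": 0, "ay": 0, "az": 0, "grip": 0.7},
  {"x": 0, "y": -2, "z": 0, "ax": 0, "ay": 0, "az": 0, "grip": 0.7},
  {"x": 0, "y": -5, "z": 0, "ax": 0, "ay": 0, "az": 0, "grip": 0.7},
  {"x": -2, "y": -9, "z": 0, "ax": 0, "ay": 0, "az": 0, "grip": 0.7},
  {"x": -7, "y": -12, "z": 0, "ax": 0, "ay": 0, "az": 0, "grip": 0.7},
  {"x": -12, "y": -12, "z": 0, "ax": 0, "ay": 0, "az": 0, "grip": 0.7},
  {"x": -14, "y": -12, "z": 0, "ax": 0, "ay": 0, "az": 0, "grip": 0.7},
  {"x": -14, "y": -12, "z": 0, "ax": 0, "ay": 0, "az": 0, "grip": 0.7},
])

```text
time_s: 33.95
eef_pos: [0.3646, 0.1648, 0.3439]
eef_rot: [0.707, -0.706, 0.026, -0.025]
wrist_force: [0.4, -0.2, 0.4]
opening: 0.3
```

```bash
python3 - <<'E'
from h import *
show()
N=["hood_handle","prop_grip","prop_bar","prop_notch","fastener_grip"]
measure('scene',N,'s25','scene25');measure('wrist',N,'w25','w25');measure('side',N,'d25','side25')
im=cv2.imread('pics/scene25.png');cv2.imwrite('pics/s25z.png',cv2.resize(im[110:240,230:370],None,fx=5,fy=5,interpolation=2))
Rz=Ro.from_euler('z',-.06);org=np.array([.5905,.1487,0])
L=[o for o in loadobs() if o['tag'] in('s25','w25','d25')]
for q in N:
    l=[o for o in L if o['q']==q]
    if len(l)>1:
        X,e=tri([ray(o['cam'],o['P'],o['xy']) for o in l]);print(q,Rz.inv().apply(X-org).round(4),np.round(e,4))
for cam in('scene','wrist','side'):
    P=vision.camera_params(cam)
    for th in(.75,.785,.82): print(cam,th,proj(cam,P,Rz.apply([.085-.24*np.cos(th),0,.085+.24*np.sin(th)])+org).round(1))
E
```

```text
t 33.95 p [0.3646 0.1648 0.3439] q [ 1.250e-01 -3.160e-01  1.826e+00  1.000e-03  1.632e+00  1.970e-01] F [ 0.4 -0.2  0.4] op 0.3
[[0.997, -0.001, 0.072], [-0.072, 0.001, 0.997], [-0.001, -1.0, 0.001]]
s25 hood_handle 0.76 [266.8 146.2]
s25 prop_grip 0.59 [316.7 206. ]
s25 prop_bar 0.75 [311.8 189.2]
s25 prop_notch 0.83 [311.6 192.2]
s25 prop_notch 0.71 [415.3 349.9]
s25 fastener_grip 0.39 [289.1 144.3]
s25 fastener_grip 0.31 [281.  301.7]
w25 hood_handle 0.89 [504.3 240.6]
w25 prop_notch 0.83 [507.5 358. ]
w25 fastener_grip 0.71 [560.4 235. ]
d25 hood_handle 0.76 [373.2 294.6]
d25 prop_grip 0.74 [293.4 152.4]
d25 prop_grip 0.43 [315.3 228.9]
d25 prop_bar 0.43 [323.6 252.7]
d25 prop_notch 0.73 [318. 250.]
d25 fastener_grip 0.78 [340.8 303.8]
hood_handle [-0.0845  0.0011  0.2509] [0.0019 0.0016 0.0027]
prop_grip [-0.0503 -0.3361  0.2932] [0.0353 0.0353]
prop_bar [-0.0219 -0.1466  0.1905] [0.0033 0.0033]
prop_notch [-0.0179 -0.1534  0.1851] [0.0036 0.003  0.0047]
fastener_grip [-0.0205  0.0003  0.2408] [0.002  0.004  0.0053]
scene 0.75 [265.5 147.6]
scene 0.785 [267.4 145.2]
scene 0.82 [269.4 142.8]
wrist 0.75 [495.8 243.4]
wrist 0.785 [505.8 245.5]
wrist 0.82 [516.1 247.6]
side 0.75 [377.  294.5]
side 0.785 [374.5 294.2]
side 0.82 [371.8 293.9]
```

View pics/s25z.png

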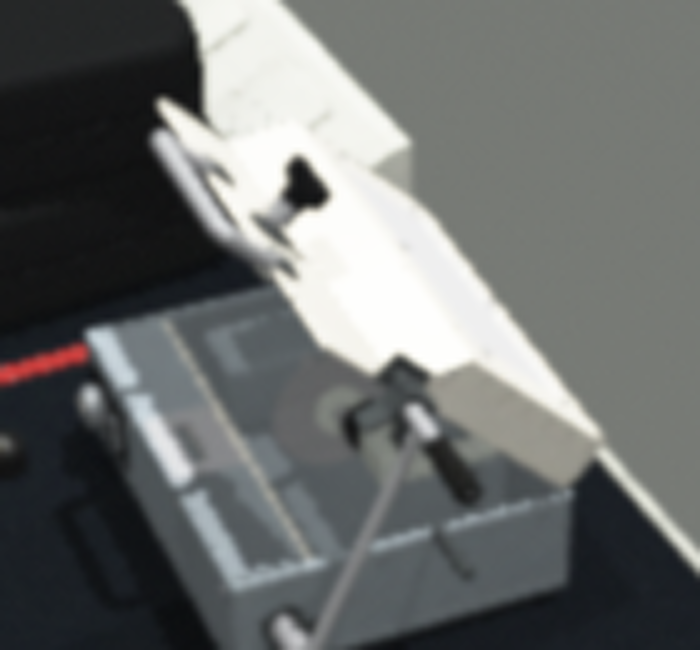

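View pics/w25.png

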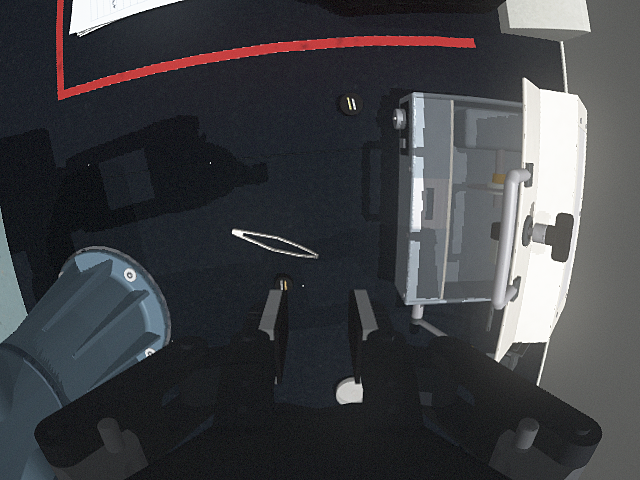

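Request:
apply_moves([
  {"x": 0, "y": 0, "z": 0, "ax": 0, "ay": 0, "az": 0, "grip": 0.7},
  {"x": 0, "y": 0, "z": 0, "ax": 0, "ay": 0, "az": 0, "grip": 0.7},
  {"x": 0, "y": 0, "z": 0, "ax": 0, "ay": 0, "az": 0, "grip": 0.7},
  {"x": 0, "y": 0, "z": 0, "ax": 0, "ay": 0, "az": 0, "grip": 0.7},
  {"x": 0, "y": 0, "z": 0, "ax": 0, "ay": 0, "az": 0, "grip": 0.7},
  {"x": 0, "y": 0, "z": 0, "ax": 0, "ay": 0, "az": 0, "grip": 0.7},
  {"x": 0, "y": 0, "z": 0, "ax": 0, "ay": 0, "az": 0, "grip": 0.7},
  {"x": 0, "y": 0, "z": 0, "ax": 0, "ay": 0, "az": 0, "grip": 0.7},
  {"x": 0, "y": 0, "z": 0, "ax": 0, "ay": 0, "az": 0, "grip": 0.7},
  {"x": 0, "y": 0, "z": 0, "ax": 0, "ay": 0, "az": 0, "grip": 0.7},
  {"x": 0, "y": 0, "z": 0, "ax": 0, "ay": 0, "az": 0, "grip": 0.7},
  {"x": 0, "y": 0, "z": 0, "ax": 0, "ay": 0, "az": 0, "grip": 0.7},
])

```text
time_s: 36.35
eef_pos: [0.3654, 0.1644, 0.3436]
eef_rot: [0.707, -0.707, 0.026, -0.025]
wrist_force: [0.2, -0.1, 0.2]
opening: 0.296
```

```bash
python3 - <<'E'
from h import *
show()
measure('wrist',["hood_handle"],'w26','w26')
im=vision.camera('scene')[:,:,::-1];a=cv2.imread('pics/scene25.png');cv2.imwrite('pics/scene26.png',im)
d=cv2.absdiff(im,a).mean(2)[110:250,230:370];print('diff',d.mean(),d.max(),(d>40).sum())
b=cv2.imread('pics/w25.png');c=cv2.imread('pics/w26.png');d=cv2.absdiff(b,c).mean(2)[80:370,400:600];print(d.mean(),(d>40).sum())
s0=cv2.imread('pics/scene0.png');
for nm,(x,y) in dict(screwdriver=(336,270),petri=(284,300),bottle=(420,325),jar=(371,364)).items():
    d=cv2.absdiff(s0,np.ascontiguousarray(im)).mean(2)[y-20:y+20,x-20:x+20];print(nm,(d>40).sum())
E
```

```text
t 36.35 p [0.3654 0.1644 0.3436] q [ 0.124 -0.313  1.825  0.     1.632  0.197] F [ 0.2 -0.1  0.2] op 0.296
[[0.997, -0.002, 0.073], [-0.073, 0.0, 0.997], [-0.002, -1.0, 0.0]]
w26 hood_handle 0.66 [504.4 243.4]
diff 0.42190476190476184 35.666666666666664 0
3.0225402298850574 295
screwdriver 0
petri 0
bottle 0
jar 0
```

Nothing moves any more, and the hood stands at about 0.785 rad on the rod.

```bash
python3 -c "
from h import *
print(ticket.hand_in())"
```

```text
the job is handed in; nothing more can be done
None
```

The saw is ready for cleaning and the job is handed in. The T-handle is undone, and the hood rests at about 45° with the rod's cross bar in the notch. The interface gave no verdict.

- **Sequence:** I pressed the T-handle down and turned it to its stop with the hood closed. I raised the hood to about 1.13 rad, swung the prop rod to its stop (about 0.69 rad), and lowered the hood by its bar handle. When the rod started to carry the hood I felt about 7 N, then released and moved clear.
- **Last checks:**
  - Three camera views put the hood at about 0.785 rad.
  - The seat of the notch and the cross bar came out about 9 mm apart. That is over the 7 mm limit, but the two points were only measured to about 3–5 mm, and in the picture the bar is inside the notch.
  - The scene picture of the hood did not change over the next 2.4 s.
  - The T-handle still stands across the saw.
  - The screwdriver, dish, bottle and jar have not moved. I did not compare the sample mount the same way, but the arm never went near it.
- **Where the text disagreed:** the fingertips stood about 15 mm behind the reported TCP, not 25 mm ahead of it. My first grip on the T-handle therefore closed above it. I found the height by touching the top of the T-handle with the fingers shut, then corrected for it.

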